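Clamp a row of puzzle tiles in the gluing jig

ROBOT

A 6-joint arm with a two-finger parallel gripper is mounted at the origin on the work surface. World frame = base frame: x ahead of the robot, y to its left, z up, the work surface at z = 0. Lengths are in m, angles in rad, forces in N, time in s.
With the tool pointing down it reaches from about 0.325 to 0.9 m from the base axis. Payload 3.5 kg.
Tool frame: the origin (TCP) lies at the very end of the fingers, on their centre line; the grasp point (between the pads) lies 19 mm behind it; z points along the fingers, y is the direction in which the jaws open and shut (so a half turn about z gives the same grasp; the last joint's range is limited). The gripper opens to 85 mm and grips with 20 to 120 N. Pads are 22 mm wide; open, the fingers measure 114 mm over their backs; the gripper's body (76 mm by 85 mm) begins 54 mm behind the grasp point. The pads swing forward as they close: fully open they stand 13 mm farther back than shut.
Start: joints at [1.024, 0.276, -0.026, 1.268, 0, 1.467], TCP at [0.268, 0.564, 0.231] pointing down, gripper open.
Joint ranges: [-3.12, 3.12], [-0.85, 1.88], [-1.08, 1.24], [-1.95, 2.15], [-1.57, 1.53], [-3.14, 3.14]. Speed limits (rad/s): [2.57, 2.57, 3.14, 3.14, 3.14, 3.14].

INTERFACE

Orientations are given as a unit quaternion [x, y, z, w].
In Python, from station import * gives the robot as it stands.
- The arm moves only by the shell command python3 -m crank 'ROWS' [FORCE]. ROWS is JSON, one flat list of numbers, 7 for each row, row after row: the turn, a rotation vector about the tool's x, y, z in rad, then the shift along the tool's x, y, z in mm, then the opening, from -1 (shut) to 1 (fully open). In form: [wx, wy, wz, x, y, z, gripper, wx, wy, wz, x, y, z, gripper, ...]. A call has 1 to 12 rows; each row is the pose to reach, as a shift and turn from the pose commanded when the call began, along the tool's axes at that moment; what a row does not reach only later rows make up. A row lasts 1/12 s, in which the tool goes at most 41.7 mm and 7.16 degrees, less where a joint would pass 70% of its speed; a pose out of reach is approached as far as the arm can. A call with a gripper value outside its range is refused whole. The fingers move at their own pace and stop on an object; FORCE is the grip in N (left out, the last holds). Time passes only in rows, so rows that repeat a pose let the fingers close. It gives the time, the measured TCP pose, the force and the opening at its end, in the units of the state.
- get_state(): the state, without advancing time (a new reading comes with each control period).
- grab_frame(name): name is "scene" or "top"; returns the picture (480x640x3 uint8, blue, green, red); there is no depth.
- camera_info(name): a dict with "intrinsics" (3x3 intrinsics, pixels), "rvec" (rotation vector, rad) and "tvec" (3), from world to camera coordinates, as OpenCV has them. Camera axes: x right, y down, z forward; pixel columns grow to the right and rows downward; lengths in m; the calibration is good to about 2 mm. A picture is of the moment at which its call begins. camera_info takes no time and is no camera call.
- finish_job(): hands the job in, once; it reports no verdict.
The state is a dict: "t": time; "joint_pos": joint angles; "dq": joint speeds; "joint_torque": joint torques, N m; "position": TCP position; "orientation": TCP orientation; "wrist_force": force on the tool from outside, world axes, zero at the start; "ft_torque": the same for the moment, N m; "gripper_width": opening from 0.0 (shut) to 1.0 (fully open).
Only numpy, scipy, OpenCV 4.12 (cv2) and the standard library are available. Lean on these libraries where they do the work, as an engineer would, in place of code of your own. Each camera call takes 0.05 s, during which the arm holds its last target. There are 200 camera calls.

TASK

Make up the tile row in the gluing jig: take the two leftover filler blocks out of the channel and lay them side by side in the rosewood piece box, then seat every puzzle tile that is on the table flat and square in the channel, lip over the low wall. When all are in, slide the clamp jaw up by its brass post until you feel it press the row tight against the end stop, with no gaps left, without forcing it; leave the jaw there, let go, and do not disturb the other things on the table.

Things in the scene. Friction and masses are not known exactly. Their poses are not given: they have to be found in the camera images.
- tile1: flat wooden tile, 80 (x) x 56 (y) x 22 mm thick, right side up, T-shaped from above: at +x a lip 32 mm wide sticks out 14 mm more, in the top 10 mm of thickness only. Centred on top is a grip rib 14 mm (x) x 36 mm (y), its top 50 mm above the underside. About 0.12 kg. Origin: centre of the underside of the 80 x 56 body; z up. Two to four of the tiles 1 to 4 are present.
- tile2: flat wooden tile, 80 (x) x 56 (y) x 22 mm thick, right side up, T-shaped from above: at +x a lip 32 mm wide sticks out 14 mm more, in the top 10 mm of thickness only. Centred on top is a grip rib 14 mm (x) x 36 mm (y), its top 50 mm above the underside. About 0.12 kg. Origin: centre of the underside of the 80 x 56 body; z up. Two to four of the tiles 1 to 4 are present.
- tile3: flat wooden tile, 80 (x) x 56 (y) x 22 mm thick, right side up, T-shaped from above: at +x a lip 32 mm wide sticks out 14 mm more, in the top 10 mm of thickness only. Centred on top is a grip rib 14 mm (x) x 36 mm (y), its top 50 mm above the underside. About 0.12 kg. Origin: centre of the underside of the 80 x 56 body; z up. Two to four of the tiles 1 to 4 are present.
- tile4: flat wooden tile, 80 (x) x 56 (y) x 22 mm thick, right side up, T-shaped from above: at +x a lip 32 mm wide sticks out 14 mm more, in the top 10 mm of thickness only. Centred on top is a grip rib 14 mm (x) x 36 mm (y), its top 50 mm above the underside. About 0.12 kg. Origin: centre of the underside of the 80 x 56 body; z up. Two to four of the tiles 1 to 4 are present.
- jig: fixed wooden gluing jig, 116 (x) x 370 (y) mm, with an 84 mm wide channel along its y, centred, floor 12 mm above the table. Wall at -x tall (top 38 mm above the table), wall at +x low (22 mm): only the tile's lip at +x passes over it. A tile lying right has its axes parallel to the jig's and its underside on the channel floor. Origin: centre of the jig's underside, at table height.
- stop_face (a point): channel floor at the middle of the inner face of the fixed end stop (38 mm high), at the jig's y = +165 mm; axes parallel to the jig's. The channel runs towards -y from here and its other end carries the jaw.
- jaw (a joint): sliding clamp jaw in the channel: 0 m = run right back to the -y end (jaw face 300 mm from the stop face), grows to 0.28 m as it slides along the jig's +y towards the end stop. It slides with about 2.5 N of friction and stays where it is left.
- jaw_face (a point): point at floor height in the middle of the jaw's flat front face (the face that looks to the end stop, +y); axes parallel to the jig's. The jaw is a dark block 80 (x) x 50 (y) mm, its top 36 mm above the table.
- jaw_post (a point): centre of the top of the jaw's brass grip post, a square post 22 x 22 mm in plan with sides parallel to the jig's, standing in the middle of the jaw (25 mm behind the jaw face), from 36 mm to 72 mm above the table.
- filler1: one of two dark wooden filler blocks left in the channel near the end stop at the start: 76 (x) x 40 (y) x 22 mm thick, no lip, with the same grip rib as a tile (14 mm x, 36 mm y, top 50 mm above the underside). 0.09 kg. Origin: centre of its underside.
- filler2: one of two dark wooden filler blocks left in the channel near the end stop at the start: 76 (x) x 40 (y) x 22 mm thick, no lip, with the same grip rib as a tile (14 mm x, 36 mm y, top 50 mm above the underside). 0.09 kg. Origin: centre of its underside.
- piece_box: open rosewood piece box standing on the table, 130 (x) x 120 (y) x 45 mm high, walls and floor 6 mm; the two filler blocks fit side by side on its floor, each with its 76 mm length along the box's x. Origin: centre of its underside.
- bowl: jade green ceramic bowl, 120 mm across, 55 mm high; bystander. Origin: centre of its underside.
- lens: chrome hand lens lying flat, 66 mm lens, 150 mm long, 12 mm high; bystander among the tiles. Origin: on the underside, where handle and lens meet, handle to its -x.
- corner1: L-shaped wooden picture frame corner lying flat, 90 mm legs, 20 mm high; bystander. Origin: middle of its square outline.
- corner2: a second such frame corner; bystander.
- wax: small wax jar, 56 mm across, 70 mm high; bystander behind the jig. Origin: centre of its underside.
- tin: round metal tin, 80 mm across, 35 mm high; bystander behind the jig.
- glue_brush: brush lying behind the jig; bystander.
Not all that is in view belongs to the job. Leave any pink or red look-alike of the filler1 alone.

How it is judged:
On the way, in this order (a step that is already met when the one before it is completed fails the run):
1. every tile present lies flat and square in the channel (x of tile1 in the frame of jig between -0.005 and 0.005 m and y of tile1 in the frame of jig between -0.16 and 0.142 m and z of tile1 in the frame of jig between 0.008 and 0.0155 m and angle between the z axis of each of tile1, tile2, tile3, tile4 and the z axis of jig, either way round below 0.05 rad and angle between the x axis of each of tile1, tile2, tile3, tile4 and the x axis of jig, either way round below 0.06 rad and x of tile2 in the frame of jig between -0.005 and 0.005 m and y of tile2 in the frame of jig between -0.16 and 0.142 m and z of tile2 in the frame of jig between 0.008 and 0.0155 m and x of tile3 in the frame of jig between -0.005 and 0.005 m and y of tile3 in the frame of jig between -0.16 and 0.142 m and z of tile3 in the frame of jig between 0.008 and 0.0155 m and x of tile4 in the frame of jig between -0.005 and 0.005 m and y of tile4 in the frame of jig between -0.16 and 0.142 m and z of tile4 in the frame of jig between 0.008 and 0.0155 m), for 0.2 s.
2. the jaw is pressed against the row with at least 3 N ((contact force between jaw and tile1 above 3 N or contact force between jaw and tile2 above 3 N or contact force between jaw and tile3 above 3 N or contact force between jaw and tile4 above 3 N)), for 0.02 s.
At the end, for the whole second after the job is handed in: Every tile present lies flat (underside within 4 mm of the floor, 0.05 rad), central within 5 mm and square within 0.06 rad in the channel; no gap over 3.5 mm from end stop through the tiles to the jaw face; both fillers lie on the piece box floor; all at rest (all of step 1 and (y of tile1 in the frame of stop_face above -0.0315 m or y of tile1 in the frame of tile2 between -0.0595 and -0.05 m or y of tile1 in the frame of tile3 between -0.0595 and -0.05 m or y of tile1 in the frame of tile4 between -0.0595 and -0.05 m) and linear speed of each of tile1, tile2, tile3, tile4, filler1, filler2 below 0.02 m/s and (y of tile2 in the frame of stop_face above -0.0315 m or y of tile2 in the frame of tile1 between -0.0595 and -0.05 m or y of tile2 in the frame of tile3 between -0.0595 and -0.05 m or y of tile2 in the frame of tile4 between -0.0595 and -0.05 m) and (y of tile3 in the frame of stop_face above -0.0315 m or y of tile3 in the frame of tile1 between -0.0595 and -0.05 m or y of tile3 in the frame of tile2 between -0.0595 and -0.05 m or y of tile3 in the frame of tile4 between -0.0595 and -0.05 m) and (y of tile4 in the frame of stop_face above -0.0315 m or y of tile4 in the frame of tile1 between -0.0595 and -0.05 m or y of tile4 in the frame of tile2 between -0.0595 and -0.05 m or y of tile4 in the frame of tile3 between -0.0595 and -0.05 m) and y of any of tile1, tile2, tile3, tile4 in the frame of jaw_face below 0.0315 m and x of filler1 in the frame of piece_box between -0.055 and 0.055 m and y of filler1 in the frame of piece_box between -0.05 and 0.05 m and height (world z) of each of filler1, filler2 below 0.03 m and x of filler2 in the frame of piece_box between -0.055 and 0.055 m and y of filler2 in the frame of piece_box between -0.05 and 0.05 m); the robot touches nothing.
It fails at once if a bystander (bowl, lens, frame corners, wax jar, tin, brush) is moved more than 30 mm (distance of any of bowl, lens, corner1, corner2, wax, tin, glue_brush from where it was at the start of the episode above 0.03 m).
It fails at once if the jaw is forced against a tile with more than 45 N (contact force between jaw and tile1 above 45 N or contact force between jaw and tile2 above 45 N or contact force between jaw and tile3 above 45 N or contact force between jaw and tile4 above 45 N).
Of tile1, tile2, tile3, tile4 only 2 to 4 are there at a start; the rules pass over those that are not, and their reading is None.
At some moment in a run one of tile1, tile2, tile3, tile4 may be knocked a few centimetres aside while the robot is not near it.
Once in a run the grip may slacken for a moment while it holds something.
It also fails if it takes over 210 s, if anything falls off the work surface, if the arm or the gripper's body presses on something with over 40 N, if the wrist force passes 120 N, or if a joint passes its speed limit or range.

## Working session

There is one attempt and no reset: what is moved stays moved. The work goes in short steps, Python scripts to look and compute and a shell command to move; the robot and the scene stay as the last step left them, time stands still between calls to the robot, and variables do not carry over. Pictures are saved under pics/ and viewed, about 12 in all and at most 16, crops included, and the job is handed in when it is done.

```bash
mkdir -p pics; ls
python3 - <<'E'
from station import *
import cv2
for n in("scene","top"):
    cv2.imwrite(f"pics/{n}0.png",grab_frame(n)); print(camera_info(n))
print(get_state())
E
```

```text
pics
{'intrinsics': array([[438.58402871,   0.        , 315.70271944],
       [  0.        , 438.58402871, 236.75657336],
       [  0.        ,   0.        ,   1.        ]]), 'rvec': array([ 1.81875945,  1.62773913, -0.69861194]), 'tvec': array([-0.07056859, -0.35258444,  1.49316416])}
{'intrinsics': array([[484.67011032,   0.        , 322.48986462],
       [  0.        , 484.67011032, 234.44092944],
       [  0.        ,   0.        ,   1.        ]]), 'rvec': array([ 2.12599333, -2.0783958 ,  0.23045642]), 'tvec': array([-0.01761056,  0.61542443,  1.16629454])}
{'t': 0.1, 'joint_pos': array([ 1.02356959e+00,  2.77117526e-01, -2.77487228e-02,  1.26800095e+00,
        2.75157407e-05,  1.46741340e+00]), 'dq': array([-8.47078400e-04,  7.53562387e-05,  4.40261309e-03,  8.10523061e-04,
        2.93138783e-04, -2.83720461e-04]), 'joint_torque': array([ 9.87284511e-04, -4.46707749e+01,  2.96128696e+01,  8.47332180e-03,
        5.68941331e-06,  9.60947375e-06]), 'position': array([0.26800602, 0.56383917, 0.23023155]), 'orientation': array([ 2.20104697e-01,  9.75475704e-01, -9.76731681e-04, -3.43958476e-04]), 'wrist_force': array([ 0.37558869, -0.33835776, -0.16040072]), 'ft_torque': array([-0.02083061, -0.01165466, -0.00330796]), 'gripper_width': 1.0041760203302752}
```

View pics/top0.png

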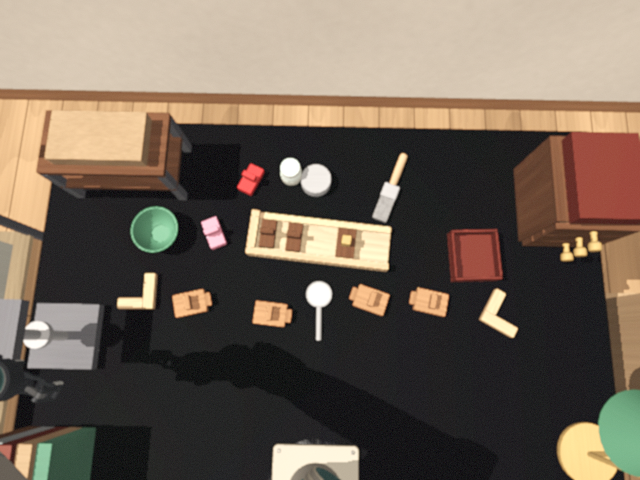

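View pics/scene0.png

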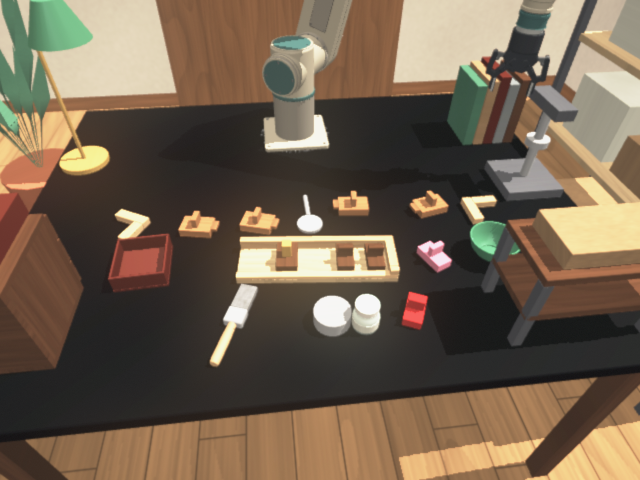

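Top view (up = world +x, left = +y): four tiles near (191,303), (271,314), (370,299), (430,302). Dark-brown fillers are in the channel at (267,232) and (294,236). The pink (214,232) and red (250,180) look-alikes are outside the channel, so I leave them. The jaw post is at (346,240), the box at (474,255) and the lens at (319,300). I'll confirm with enlarged crops.

```bash
python3 - <<'E'
import cv2
im=cv2.imread("pics/top0.png")
for n,x0 in(("L",160),("R",320)):
    cv2.imwrite(f"pics/crop{n}.png",cv2.resize(im[200:335,x0:x0+200],None,fx=4,fy=4,interpolation=cv2.INTER_CUBIC))
E
cat > h.py <<'E'
from station import *
import cv2, numpy as np
from scipy.spatial.transform import Rotation as R
CI={n:camera_info(n) for n in("top","scene")}
def proj(P,cam="top"):
    c=CI[cam]; return cv2.projectPoints(np.float64(P).reshape(-1,1,3),c["rvec"],c["tvec"],c["intrinsics"],None)[0].reshape(-1,2)
def w(uv,z,cam="top"):
    c=CI[cam]; Rm=cv2.Rodrigues(c["rvec"])[0]; t=c["tvec"]
    uv=np.atleast_2d(uv).astype(float)
    d=np.c_[uv,np.ones(len(uv))]@np.linalg.inv(c["intrinsics"]).T@Rm
    o=-Rm.T@t; s=(z-o[2])/d[:,2]
    return (o+d*s[:,None])[:,:2]
E
```

```text
(no output)
```

View pics/cropL.png

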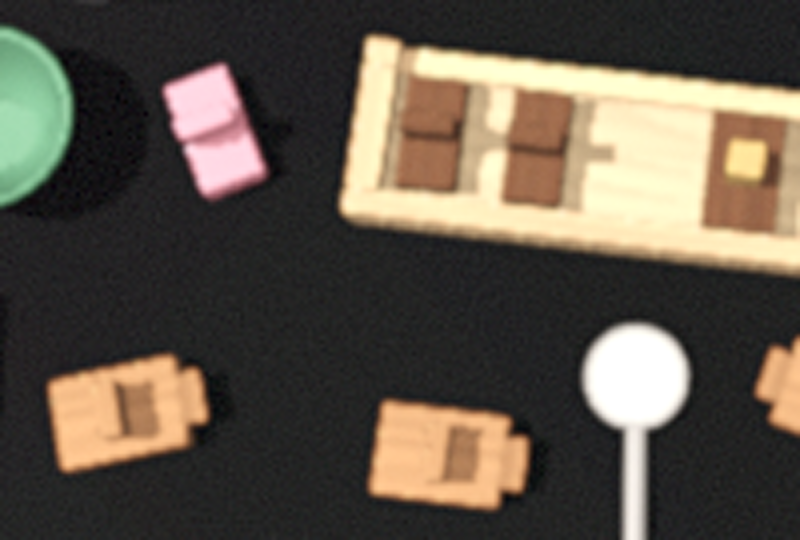

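View pics/cropR.png

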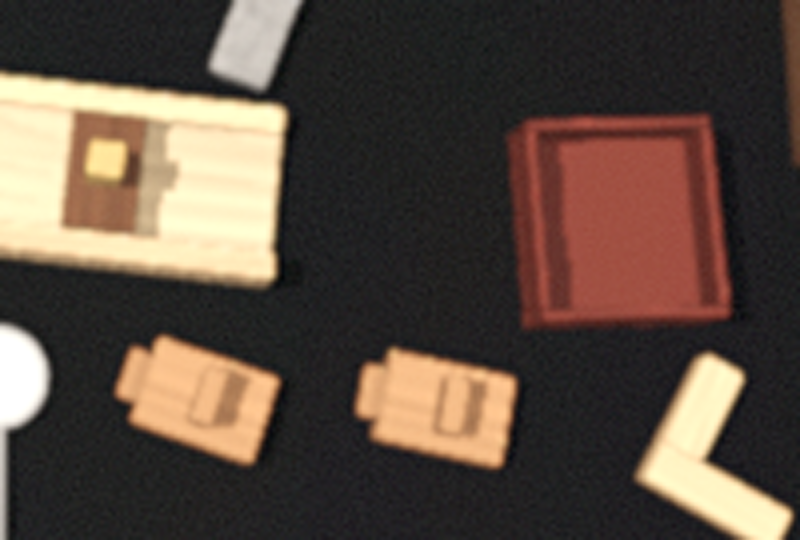

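Crops confirm it. In the left half the tiles' lips point right (world −y), in the right half left (+y). The fillers are the two dark-brown ribbed blocks beside the end stop, at the left. The jig's low wall is at the top, so jig x ≈ world +x. The jaw stands partway up the channel. Next I fit the poses from the corners.

```bash
cat > fit.py <<'E'
from h import *
from scipy.optimize import least_squares
L=lambda a:(np.array(a,float)+.5)/4-.5+[160,200]
Rr=lambda a:(np.array(a,float)+.5)/4-.5+[320,200]
def fit(model,uv,z,guess):
    """model: local points (n,3) ; uv pixels; returns x,y,yaw"""
    m=np.array(model,float); uv=np.array(uv)
    f=lambda p:(proj(np.c_[m[:,:2]@np.array([[np.cos(p[2]),np.sin(p[2])],[-np.sin(p[2]),np.cos(p[2])]])+p[:2],m[:,2]+z])-uv).ravel()
    r=least_squares(f,guess); return r.x,np.abs(r.fun).max()
def box(a,b,h): return [[-a/2,-b/2,h],[a/2,-b/2,h],[a/2,b/2,h],[-a/2,b/2,h]]
if __name__=="__main__":
    c=CI["top"]; print("cam",-cv2.Rodrigues(c["rvec"])[0].T@c["tvec"])
    T=[[-.04,-.028,.022],[-.04,.028,.022],[.04,.028,.022],[.04,-.028,.022]]
    # order of corners: back-right.. given lip direction
    A=L([(62,472),(48,382),(177,354),(193,445)]); B=L([(369,494),(381,400),(512,416),(500,508)])
    # A/B: +x local = world -y (image right); +y local = world +x (up)
    C=Rr([(281,376),(253,466),(129,422),(166,335)]); D=Rr([(518,377),(503,468),(370,438),(390,347)])
    for n,uv,g in(("A",A,-1.6),("B",B,-1.6),("C",C,1.6),("D",D,1.6)):
        c0=w(uv.mean(0),.022)[0]; x,e=fit(T,uv,0,[*c0,g]); print(n,x.round(4),np.degrees(x[2]).round(1),e.round(2))
    F1=L([(396,188),(462,190),(467,82),(405,78)]);F2=L([(503,202),(562,207),(574,95),(514,90)])
    # local corners order (-x,+y),(-x,-y),(+x,-y),(+x,+y)
    q=lambda a,b,h:[[-a/2,b/2,h],[-a/2,-b/2,h],[a/2,-b/2,h],[a/2,b/2,h]]
    J=Rr([(62,228),(135,236),(146,120),(75,110)])
    P=L([(725,178),(767,181),(768,141),(728,138)])
    G=np.array([*L([(343,214)]),*Rr([(275,284),(288,104)]),*L([(365,36)])]); Gm=[[-.058,.185,.038],[-.058,-.185,.038],[.058,-.185,.022],[.058,.185,.038]]
    X=Rr([(543,323),(732,318),(712,115),(527,118)])
    for n,m,uv,z in(("F1",q(.076,.04,.022),F1,.012),("F2",q(.076,.04,.022),F2,.012),("jaw",q(.08,.05,.036),J,0),("post",q(.022,.022,.072),P,0),("jig",Gm,G,0),("box",q(.13,.12,.045),X,0)):
        c0=w(uv.mean(0),m[0][2]+z)[0]; x,e=fit(m,uv,z,[*c0,0]); print(n,x.round(4),np.degrees(x[2]).round(1),e.round(2))
        if n=="jig": print("  stop",x[:2]+np.array([-np.sin(x[2]),np.cos(x[2])])*.165)
E
python3 fit.py
```

```text
cam [ 0.34372626 -0.01134523  1.27319435]
A [ 0.4385  0.3333 -1.3329] -76.4 1.06
B [ 0.417   0.1266 -1.6581] -95.0 0.96
C [ 0.4577 -0.1329  1.2408] 71.1 1.22
D [ 0.4562 -0.2855  1.3618] 78.0 1.4
F1 [ 0.6237  0.1402 -0.0162] -0.9 0.71
F2 [ 0.6159  0.0705 -0.0641] -3.7 0.28
jaw [ 0.6018 -0.0646 -0.0922] -5.3 0.7
post [ 0.6031 -0.0645 -0.0444] -2.5 0.91
jig [ 0.6103  0.0053 -0.0942] -5.4 1.59
  stop [0.62586555 0.1695553 ]
box [ 0.5784 -0.4015  0.0425] 2.4 0.78
```

```bash
cat > sil.py <<'E'
from h import *
from scipy.optimize import minimize
def bx(x0,x1,y0,y1,z0,z1): return np.array([[x,y,z] for x in(x0,x1) for y in(y0,y1) for z in(z0,z1)])
TILE=[bx(-.04,.04,-.028,.028,0,.022),bx(.04,.054,-.016,.016,.012,.022),bx(-.007,.007,-.018,.018,.022,.05)]
JIG=[bx(-.058,-.042,-.185,.185,0,.038),bx(.042,.058,-.185,.185,0,.022),bx(-.058,.058,-.185,.185,0,.012),bx(-.058,.058,.165,.185,0,.038)]
BOX=[bx(-.065,.065,-.06,.06,0,.045)]
S=4
def render(parts,p,z,cam,off,shape):
    m=np.zeros((shape[0]*S,shape[1]*S),np.uint8); c,s=np.cos(p[2]),np.sin(p[2])
    for q in parts:
        P=np.c_[q[:,:2]@np.array([[c,s],[-s,c]])+p[:2],q[:,2]+z]
        uv=(proj(P,cam)-off+.5)*S-.5
        cv2.fillConvexPoly(m,np.round(cv2.convexHull(np.float32(uv))*256).astype(np.int32),255,shift=8)
    return cv2.GaussianBlur(m.astype(np.float32)/255,(0,0),S*.6)
def silfit(im,parts,p0,cam,z=0,thr=60,extra=None):
    """refine x,y,yaw of an object from its silhouette on the black table"""
    allp=np.vstack(parts); c,s=np.cos(p0[2]),np.sin(p0[2])
    uv=proj(np.c_[allp[:,:2]@np.array([[c,s],[-s,c]])+p0[:2],allp[:,2]+z],cam)
    a=np.maximum(np.floor(uv.min(0)-10),0).astype(int); b=np.ceil(uv.max(0)+10).astype(int)
    roi=im[a[1]:b[1],a[0]:b[0]].max(2).astype(np.float32); shape=roi.shape
    n,lab=cv2.connectedComponents((roi>thr).astype(np.uint8)); cu=(np.round(proj([[p0[0],p0[1],z+.012]],cam)[0])-a).astype(int)
    l=np.bincount(lab[lab>0]).argmax()
    big=cv2.resize(roi,None,fx=S,fy=S,interpolation=cv2.INTER_CUBIC)
    keep=cv2.resize(cv2.dilate((lab==l).astype(np.uint8),np.ones((3,3))),None,fx=S,fy=S,interpolation=cv2.INTER_NEAREST)
    m=cv2.GaussianBlur(((big>thr)&(keep>0)).astype(np.float32),(0,0),S*.6)
    f=lambda d:float(((render(parts,np.array(p0)+d*[.01,.01,.1],z,cam,a,shape)-m)**2).sum())/S/S
    r=minimize(f,np.zeros(3),method="Nelder-Mead",options=dict(initial_simplex=np.vstack([np.zeros(3),np.eye(3)])*.5,xatol=.01,fatol=.01))
    return np.array(p0)+r.x*[.01,.01,.1],r.fun,m.sum()/S/S
E
cat > run1.py <<'E'
from sil import *
I={n:cv2.imread(f"pics/{n}0.png") for n in CI}
O={"A":(TILE,[.4385,.3333,-1.3329]),"B":(TILE,[.417,.1266,-1.6581]),"C":(TILE,[.4577,-.1329,1.2408]),"D":(TILE,[.4562,-.2855,1.3618]),"jig":(JIG,[.6103,.0053,-.0942]),"box":(BOX,[.5784,-.4015,.0425])}
for n,(m,p) in O.items():
    for cam in("top","scene"):
        x,f,a=silfit(I[cam],m,p,cam,thr=45 if n=="box" else 70); print(n,cam,x.round(4),np.degrees(x[2]).round(1),round(f,1),round(a))
E
python3 run1.py
```

```text
A top [ 0.4397  0.3364 -1.3351] -76.5 43.1 936
A scene [ 0.4391  0.3333 -1.3602] -77.9 9.5 734
B top [ 0.4173  0.128  -1.6679] -95.6 66.3 937
B scene [ 0.4183  0.1247 -1.6383] -93.9 31.3 772
C top [ 0.4584 -0.1317  1.2453] 71.3 60.8 930
C scene [ 0.4988 -0.1358  1.4041] 80.4 1083.5 1972
D top [ 0.457 -0.286  1.366] 78.3 52.7 942
D scene [ 0.4578 -0.2878  1.373 ] 78.7 26.7 882
jig top [ 0.6115  0.0066 -0.0959] -5.5 245.4 6793
jig scene [ 0.6296 -0.0103 -0.0338] -1.9 3309.7 11157
box top [ 0.5798 -0.4005  0.0459] 2.6 63.9 2842
box scene [ 0.5789 -0.3909 -0.1476] -8.5 2527.2 5844
```

```bash
cat > plan.py <<'E'
from h import *
def pose(x,y,z,psi_deg):
    a=np.radians(psi_deg); ty=np.array([np.cos(a),np.sin(a),0]); tz=np.array([0,0,-1.])
    return np.array([x,y,z]),np.c_[np.cross(ty,tz),ty,tz]
def plan(*targets,start=None):
    """prints turn (rad) and shift (mm) of each target relative to the one before, in its tool axes"""
    if start is None:
        s=get_state(); p,Rm=s["position"],R.from_quat(s["orientation"]).as_matrix()
        print("t",round(s["t"],2),"pos",p.round(4),"psi",np.degrees(np.arctan2(Rm[1,1],Rm[0,1])).round(2),"tilt",np.degrees(np.arccos(-Rm[2,2])).round(2),"F",s["wrist_force"].round(1),"w",round(s["gripper_width"],3))
    else: p,Rm=pose(*start)
    for t in targets:
        p1,R1=pose(*t); d=R.from_matrix(Rm.T@R1).as_rotvec(); sh=Rm.T@(p1-p)*1000
        print(t,"->",d.round(3),sh.round(1),"rows>=",int(np.ceil(max(np.linalg.norm(sh)/41.7,np.degrees(np.linalg.norm(d))/7.16))))
        p,Rm=p1,R1
# jig frame: centre J, yaw; jigpt(x,y) -> world xy
J=[.611,.0062,-5.5]
def jp(x,y):
    a=np.radians(J[2]); return (J[0]+x*np.cos(a)-y*np.sin(a), J[1]+x*np.sin(a)+y*np.cos(a))
E
python3 - <<'E'
from plan import *
post=jp(0,-.071); print(post, jp(0,-.16))
plan((*post,.16,-5.5),(*post,.045,-5.5))
E
```

```text
(np.float64(0.6041949515710641), np.float64(-0.0644731300840697)) (np.float64(0.5956646795967642), np.float64(-0.1530633917387486))
t 0.1 pos [0.268  0.5638 0.2302] psi 64.57 tilt 0.12 F [ 0.4 -0.3 -0.2] w 1.004
(np.float64(0.6041949515710641), np.float64(-0.0644731300840697), 0.16, -5.5) -> [-2.000e-03  1.000e-03  1.223e+00] [-573.4 -422.9   71. ] rows>= 18
(np.float64(0.6041949515710641), np.float64(-0.0644731300840697), 0.045, -5.5) -> [0. 0. 0.] [  0.   0. 115.] rows>= 3
```

```bash
python3 -m crank '[0,0,0.611,-286.7,-211.5,35.5,0.2, 0,0,0.611,-286.7,-211.5,35.5,0.2, 0,0,0.611,-286.7,-211.5,35.5,0.2, 0,0,0.611,-286.7,-211.5,35.5,0.2, 0,0,0.611,-286.7,-211.5,35.5,0.2, 0,0,0.611,-286.7,-211.5,35.5,0.2, 0,0,0.611,-286.7,-211.5,35.5,0.2, 0,0,0.611,-286.7,-211.5,35.5,0.2, 0,0,0.611,-286.7,-211.5,35.5,0.2, 0,0,0.611,-286.7,-211.5,35.5,0.2, 0,0,0.611,-286.7,-211.5,35.5,0.2, 0,0,0.611,-286.7,-211.5,35.5,0.2]' 30
python3 -m crank '[0,0,0.612,-356,-8.6,35.5,0.2, 0,0,0.612,-356,-8.6,35.5,0.2, 0,0,0.612,-356,-8.6,35.5,0.2, 0,0,0.612,-356,-8.6,35.5,0.2, 0,0,0.612,-356,-8.6,35.5,0.2, 0,0,0.612,-356,-8.6,35.5,0.2, 0,0,0.612,-356,-8.6,35.5,0.2, 0,0,0.612,-356,-8.6,35.5,0.2, 0,0,0.612,-356,-8.6,35.5,0.2, 0,0,0.612,-356,-8.6,35.5,0.2, 0,0,0.612,-356,-8.6,35.5,0.2, 0,0,0.612,-356,-8.6,35.5,0.2]'
python3 -c "
from plan import *
p=jp(0,-.071);plan((*p,.16,-5.5),(*p,.045,-5.5))"
```

```text
t: 1.1
position: [0.4361, 0.2504, 0.1955]
orientation: [0.503, 0.864, -0.0, -0.0]
wrist_force: [-0.4, 1.3, 0.5]
gripper_width: 0.603
t: 2.1
position: [0.6043, -0.0619, 0.16]
orientation: [0.74, 0.673, -0.0, -0.001]
wrist_force: [-0.7, -0.2, 1.4]
gripper_width: 0.603
t 2.1 pos [ 0.6043 -0.0619  0.16  ] psi -5.4 tilt 0.08 F [-0.7 -0.2  1.4] w 0.603
(np.float64(0.6041949515710641), np.float64(-0.0644731300840697), 0.16, -5.5) -> [-0.001 -0.001  0.002] [-2.5  0.2  0. ] rows>= 1
(np.float64(0.6041949515710641), np.float64(-0.0644731300840697), 0.045, -5.5) -> [0. 0. 0.] [  0.   0. 115.] rows>= 3
```

```bash
python3 -m crank '[0,0,0,0,0,60,0.2, 0,0,0,0,0,85,0.2, 0,0,0,0,0,105,0.2, 0,0,0,0,0,115,0.2, 0,0,0,0,0,115,0.2, 0,0,0,0,0,115,-1, 0,0,0,0,0,115,-1, 0,0,0,0,0,115,-1, 0,0,0,0,0,115,-1, 0,0,0,0,0,115,-1, 0,0,0,0,0,115,-1, 0,0,0,0,0,115,-1]' 30
python3 -m crank '[0,0,0,0,0,0,-1, 0,0,0,0,0,0,-1, 0,0,0,0,0,0,-1, 0,0,0,0,0,0,-1]'
python3 -c "
from plan import *
print(get_state()['ft_torque']);p=jp(0,-.16);plan((*p,.045,-5.5))"
```

```text
t: 3.1
position: [0.6046, -0.0631, 0.0478]
orientation: [0.74, 0.672, 0.0, -0.0]
wrist_force: [-4.4, 1.5, 5.4]
gripper_width: 0.249
t: 3.43
position: [0.6046, -0.0631, 0.0478]
orientation: [0.74, 0.672, 0.0, -0.0]
wrist_force: [-4.6, 2.4, 4.7]
gripper_width: 0.248
[0.28719682 1.04504428 0.01591548]
t 3.43 pos [ 0.6046 -0.0631  0.0478] psi -5.48 tilt 0.04 F [-4.6  2.4  4.7] w 0.248
(np.float64(0.5956646795967642), np.float64(-0.1530633917387486), 0.045, -5.5) -> [ 0.    -0.001  0.   ] [-90.4  -0.3   2.8] rows>= 3
```

```bash
python3 -m crank '[0,0,0,-8,0,0,-1, 0,0,0,-16,0,0,-1, 0,0,0,-24,0,0,-1, 0,0,0,-32,0,0,-1, 0,0,0,-40,0,0,-1, 0,0,0,-48,0,0,-1, 0,0,0,-56,0,0,-1, 0,0,0,-64,0,0,-1, 0,0,0,-72,0,0,-1, 0,0,0,-80,0,0,-1, 0,0,0,-86,0,0,-1, 0,0,0,-86,0,0,-1]'
python3 -m crank '[0,0,0,0,0,0,-1, 0,0,0,0,0,0,-1, 0,0,0,0,0,0,-1, 0,0,0,0,0,0,-1]'
python3 -m crank '[0,0,0,0,0,0,0.0, 0,0,0,0,0,0,0.0, 0,0,0,0,0,0,0.0, 0,0,0,0,0,0,0.0, 0,0,0,0,0,-40,0.0, 0,0,0,0,0,-80,0.0, 0,0,0,0,0,-115,0.0, 0,0,0,0,0,-115,0.0]'
python3 - <<'E'
from plan import *
plan()
cv2.imwrite("pics/top1.png",(im:=grab_frame("top")))
cv2.imwrite("pics/c1.png",cv2.resize(im[200:335,220:420],None,fx=4,fy=4,interpolation=cv2.INTER_CUBIC))
E
```

```text
t: 4.43
position: [0.5962, -0.1501, 0.0478]
orientation: [0.74, 0.672, -0.0, 0.0]
wrist_force: [-5.2, 0.4, 6.1]
gripper_width: 0.254
t: 4.77
position: [0.5962, -0.15, 0.0478]
orientation: [0.74, 0.672, -0.001, 0.001]
wrist_force: [-6.1, -1.6, 5.9]
gripper_width: 0.252
t: 5.43
position: [0.6022, -0.1511, 0.1693]
orientation: [0.74, 0.672, 0.004, 0.007]
wrist_force: [0.5, -0.3, 0.9]
gripper_width: 0.498
t 5.43 pos [ 0.6022 -0.1511  0.1693] psi -5.49 tilt 0.89 F [ 0.5 -0.3  0.9] w 0.498
```

View pics/c1.png

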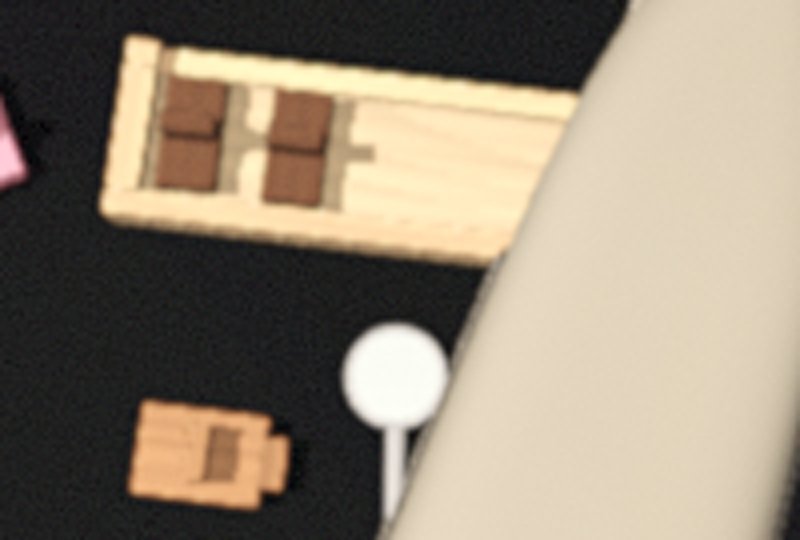

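```bash
python3 -m crank '[0,0,0,0,0,0,0, 0,0,0,0,0,0,0, 0,0,0,0,0,0,0, 0,0,0,0,0,0,0]'
python3 - <<'E'
from plan import *
b=np.radians(2.6); bx=lambda y:(.579-y*np.sin(b),-.4005+y*np.cos(b))
plan((.616,.0705,.14,-4),(.616,.0705,.040,-4),(.616,.0705,.14,-4),(*bx(-.025),.14,2.6),(*bx(-.025),.037,2.6),(*bx(-.025),.14,2.6),(.6237,.1402,.14,-3),(.6237,.1402,.04,-3),(.6237,.1402,.14,-3),(*bx(.025),.14,2.6))
E
```

```text
t: 5.82
position: [0.5951, -0.1487, 0.1583]
orientation: [0.74, 0.672, -0.001, -0.002]
wrist_force: [0.1, 0.3, -0.3]
gripper_width: 0.502
t 5.82 pos [ 0.5951 -0.1487  0.1583] psi -5.5 tilt 0.21 F [ 0.1  0.3 -0.3] w 0.502
(0.616, 0.0705, 0.14, -4) -> [-0.004 -0.001 -0.026] [ 2.201e+02 -1.000e-01  1.850e+01] rows>= 6
(0.616, 0.0705, 0.04, -4) -> [0. 0. 0.] [  0.   0. 100.] rows>= 3
(0.616, 0.0705, 0.14, -4) -> [0. 0. 0.] [   0.    0. -100.] rows>= 3
(np.float64(0.5801340747032313), np.float64(-0.42547426424476786), 0.14, 2.6) -> [ 0.     0.    -0.115] [-497.3   -1.2    0. ] rows>= 12
(np.float64(0.5801340747032313), np.float64(-0.42547426424476786), 0.037, 2.6) -> [0. 0. 0.] [  0.   0. 103.] rows>= 3
(np.float64(0.5801340747032313), np.float64(-0.42547426424476786), 0.14, 2.6) -> [0. 0. 0.] [   0.    0. -103.] rows>= 3
(0.6237, 0.1402, 0.14, -3) -> [0.    0.    0.098] [563.1  69.2   0. ] rows>= 14
(0.6237, 0.1402, 0.04, -3) -> [0. 0. 0.] [  0.   0. 100.] rows>= 3
(0.6237, 0.1402, 0.14, -3) -> [0. 0. 0.] [   0.    0. -100.] rows>= 3
(np.float64(0.5778659252967686), np.float64(-0.3755257357552322), 0.14, 2.6) -> [ 0.     0.    -0.098] [-517.4  -18.8    0. ] rows>= 13
```

```bash
python3 -m crank '[0,0,-0.013,40,0,8,0, 0,0,-0.026,80,0,14,0, 0,0,-0.026,120,0,18,0, 0,0,-0.026,160,0,18,0, 0,0,-0.026,195,0,18,0, 0,0,-0.026,212,0,18,0, 0,0,-0.026,220,0,18,0, 0,0,-0.026,220,0,18,0, 0,0,-0.026,220,0,18,0, 0,0,-0.026,220,0,18,0, 0,0,-0.026,220,0,18,0]' 40
python3 -m crank '[0,0,0,0,0,30,0, 0,0,0,0,0,60,0, 0,0,0,0,0,80,0, 0,0,0,0,0,93,0, 0,0,0,0,0,100,0, 0,0,0,0,0,100,0, 0,0,0,0,0,100,0, 0,0,0,0,0,100,-1, 0,0,0,0,0,100,-1, 0,0,0,0,0,100,-1, 0,0,0,0,0,100,-1, 0,0,0,0,0,100,-1]'
python3 -m crank '[0,0,0,0,0,-20,-1, 0,0,0,0,0,-45,-1, 0,0,0,0,0,-70,-1, 0,0,0,0,0,-90,-1, 0,0,0,0,0,-100,-1, 0,0,0,0,0,-100,-1, 0,0,0,0,0,-100,-1, 0,0,0,0,0,-100,-1]'
python3 - <<'E'
from plan import *
plan((.5801,-.4255,.14,2.6))
im=grab_frame("top");sc=grab_frame("scene")
a=cv2.resize(im[190:320,240:400],None,fx=2.5,fy=2.5);b=cv2.resize(sc[170:300,240:400],None,fx=2.5,fy=2.5)
cv2.imwrite("pics/c2.png",np.hstack([a,b]))
E
```

```text
t: 6.73
position: [0.6174, 0.0683, 0.1421]
orientation: [0.732, 0.681, -0.0, -0.0]
wrist_force: [0.3, 0.3, 0.3]
gripper_width: 0.496
t: 7.73
position: [0.6192, 0.0699, 0.0441]
orientation: [0.731, 0.682, 0.001, 0.001]
wrist_force: [0.3, -0.8, 5.8]
gripper_width: 0.154
t: 8.4
position: [0.6161, 0.0698, 0.1405]
orientation: [0.731, 0.682, -0.001, -0.001]
wrist_force: [-0.7, -0.6, -1.8]
gripper_width: 0.155
t 8.4 pos [0.6161 0.0698 0.1405] psi -4.01 tilt 0.18 F [-0.7 -0.6 -1.8] w 0.155
(0.5801, -0.4255, 0.14, 2.6) -> [-0.003  0.    -0.115] [-496.6   -1.3    0.6] rows>= 12
```

View pics/c2.png

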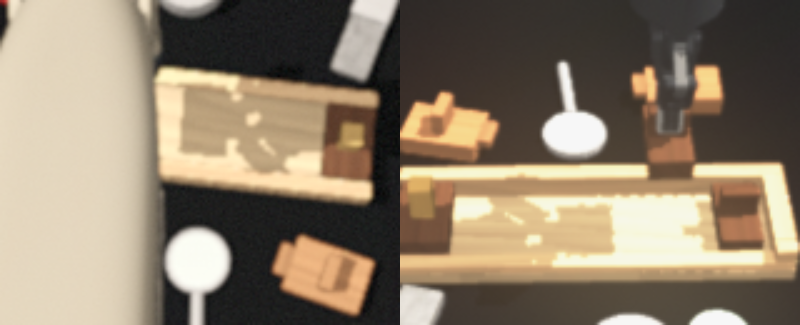

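The filler is gripped and lifted (opening 13 mm = rib), and the jaw is right back. Carrying it to the box.

```bash
python3 -m crank '[0,0,0,-20,0,0,-1, 0,0,0,-50,0,0,-1, 0,0,0,-80,0,0,-1, 0,0,0,-110,0,0,-1, 0,0,0,-140,0,0,-1, 0,0,0,-170,0,0,-1, 0,0,-0.02,-200,0,0,-1, 0,0,-0.04,-230,0,0,-1, 0,0,-0.06,-260,0,0,-1, 0,0,-0.08,-290,0,0,-1, 0,0,-0.1,-320,0,0,-1, 0,0,-0.115,-350,0,0,-1]'
python3 -c "
from plan import *
plan((.5801,-.4255,.14,2.6),start=(.6161-.350*np.sin(np.radians(4)),.0698-.350*np.cos(np.radians(4)),.1405,2.6))"
```

```text
t: 9.5
position: [0.5919, -0.2803, 0.1406]
orientation: [0.691, 0.723, -0.0, -0.001]
wrist_force: [0.5, -0.2, -0.6]
gripper_width: 0.153
(0.5801, -0.4255, 0.14, 2.6) -> [0. 0. 0.] [-145.5  -18.2    0.5] rows>= 4
```

```bash
python3 -m crank '[0,0,0,-35,-4,0,-1, 0,0,0,-70,-9,0,-1, 0,0,0,-105,-13,0,-1, 0,0,0,-130,-16,0,-1, 0,0,0,-145,-18,0,-1, 0,0,0,-145,-18,0,-1, 0,0,0,-145,-18,0,-1, 0,0,0,-145,-18,0,-1]'
python3 -c "
from plan import *
plan((.5801,-.4255,.14,2.6),(.5801,-.4255,.037,2.6))"
```

```text
t: 10.17
position: [0.5813, -0.4233, 0.1414]
orientation: [0.691, 0.723, 0.0, -0.001]
wrist_force: [0.2, 0.2, -1.2]
gripper_width: 0.155
t 10.17 pos [ 0.5813 -0.4233  0.1414] psi 2.63 tilt 0.15 F [ 0.2  0.2 -1.2] w 0.155
(0.5801, -0.4255, 0.14, 2.6) -> [-0.001 -0.002  0.   ] [-2.1 -1.3  1.4] rows>= 1
(0.5801, -0.4255, 0.037, 2.6) -> [0. 0. 0.] [  0.   0. 103.] rows>= 3
```

```bash
python3 -m crank '[0,0,0,-2,-1,25,-1, 0,0,0,-2,-1,55,-1, 0,0,0,-2,-1,80,-1, 0,0,0,-2,-1,95,-1, 0,0,0,-2,-1,101,-1, 0,0,0,-2,-1,104,-1, 0,0,0,-2,-1,105,-1, 0,0,0,-2,-1,105,-1, 0,0,0,-2,-1,105,-0.2, 0,0,0,-2,-1,105,-0.2, 0,0,0,-2,-1,105,-0.2, 0,0,0,-2,-1,105,-0.2]'
python3 -m crank '[0,0,0,0,0,-30,-0.2, 0,0,0,0,0,-60,-0.2, 0,0,0,0,0,-90,-0.2, 0,0,0,0,0,-105,-0.2, 0,0,0,0,0,-105,0, 0,0,0,0,0,-105,0]'
python3 -c "
from plan import *
plan((.6237,.1402,.14,-3))"
```

```text
t: 11.17
position: [0.5809, -0.4272, 0.0377]
orientation: [0.691, 0.723, 0.0, 0.0]
wrist_force: [-0.1, 0.3, -0.3]
gripper_width: 0.404
t: 11.67
position: [0.5814, -0.4278, 0.1438]
orientation: [0.691, 0.723, 0.0, 0.002]
wrist_force: [-0.2, -0.6, -0.9]
gripper_width: 0.503
t 11.67 pos [ 0.5814 -0.4278  0.1438] psi 2.57 tilt 0.18 F [-0.2 -0.6 -0.9] w 0.503
(0.6237, 0.1402, 0.14, -3) -> [0.002 0.002 0.097] [565.6  67.7   2.7] rows>= 14
```

```bash
python3 -m crank '[0,0,0,25,3,0,0, 0,0,0,60,7,1,0, 0,0,0,95,11,2,0, 0,0,0,130,15,3,0, 0,0,0,165,20,3,0, 0,0,0,200,24,3,0, 0,0,0,235,28,3,0, 0,0,0,270,32,3,0, 0,0,0,305,36,3,0, 0,0,0,340,40,3,0, 0,0,0,370,44,3,0, 0,0,0,400,48,3,0]'
python3 -m crank '[0,0,0.02,35,4,0,0, 0,0,0.05,70,8,0,0, 0,0,0.08,105,12,0,0, 0,0,0.097,135,16,0,0, 0,0,0.097,155,19,0,0, 0,0,0.097,166,20,0,0, 0,0,0.097,166,20,0,0, 0,0,0.097,166,20,0,0, 0,0,0.097,166,20,0,0]'
python3 -c "
from plan import *
plan((.6237,.1402,.14,-3))
from sil import *
im=grab_frame('top');cv2.imwrite('pics/top3.png',im)
cv2.imwrite('pics/c3.png',cv2.resize(im[200:310,400:550],None,fx=4,fy=4))"
```

```text
t: 12.67
position: [0.6087, -0.0233, 0.1369]
orientation: [0.691, 0.723, -0.001, -0.002]
wrist_force: [0.9, 0.0, 0.1]
gripper_width: 0.501
t: 13.42
position: [0.6225, 0.1402, 0.1384]
orientation: [0.726, 0.688, -0.001, -0.0]
wrist_force: [0.8, -0.3, -0.3]
gripper_width: 0.501
t 13.42 pos [0.6225 0.1402 0.1384] psi -3.04 tilt 0.11 F [ 0.8 -0.3 -0.3] w 0.501
(0.6237, 0.1402, 0.14, -3) -> [-0.002  0.001 -0.001] [ 0.1  1.2 -1.6] rows>= 1
```

View pics/c3.png

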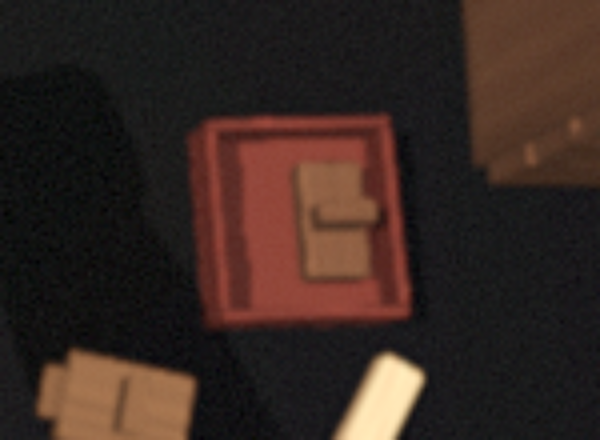

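The first filler lies flat in the right half of the box (297–370 px in the crop), leaving about 50 mm free on its left. Now the second.

```bash
python3 -m crank '[0,0,0,0,1,30,0, 0,0,0,0,1,60,0, 0,0,0,0,1,80,0, 0,0,0,0,1,92,0, 0,0,0,0,1,98,0, 0,0,0,0,1,98,0, 0,0,0,0,1,98,0, 0,0,0,0,1,98,-1, 0,0,0,0,1,98,-1, 0,0,0,0,1,98,-1, 0,0,0,0,1,98,-1, 0,0,0,0,1,98,-1]'
python3 -m crank '[0,0,0,0,0,-20,-1, 0,0,0,0,0,-45,-1, 0,0,0,0,0,-70,-1, 0,0,0,0,0,-90,-1, 0,0,0,0,0,-98,-1, 0,0,0,0,0,-98,-1, 0,0,0,0,0,-98,-1, 0,0,0,0,0,-98,-1]'
python3 -c "
from plan import *
s=get_state()['position'];plan((.5779,-.3755,.14,2.6))
d=np.radians(3);plan((.5779,-.3755,.14,2.6),start=(s[0]-.400*np.sin(d),s[1]-.4*np.cos(d),s[2],2.6))"
```

```text
t: 14.47
position: [0.6258, 0.1416, 0.0431]
orientation: [0.725, 0.689, 0.001, 0.001]
wrist_force: [0.3, -0.5, 5.7]
gripper_width: 0.158
t: 15.13
position: [0.6226, 0.1412, 0.1373]
orientation: [0.725, 0.689, -0.001, -0.001]
wrist_force: [-0.4, -0.4, -0.7]
gripper_width: 0.148
t 15.13 pos [0.6226 0.1412 0.1373] psi -2.98 tilt 0.2 F [-0.4 -0.4 -0.7] w 0.148
(0.5779, -0.3755, 0.14, 2.6) -> [-0.003  0.    -0.097] [-518.4  -17.8   -2.3] rows>= 13
(0.5779, -0.3755, 0.14, 2.6) -> [0. 0. 0.] [-116.1  -29.1   -2.7] rows>= 3
```

```bash
python3 -m crank '[0,0,0,-25,0,0,-1, 0,0,0,-60,0,0,-1, 0,0,0,-95,0,0,-1, 0,0,0,-130,0,0,-1, 0,0,0,-165,0,0,-1, 0,0,-0.02,-200,0,0,-1, 0,0,-0.04,-235,0,0,-1, 0,0,-0.06,-270,0,0,-1, 0,0,-0.08,-305,0,0,-1, 0,0,-0.097,-340,0,0,-1, 0,0,-0.097,-370,0,0,-1, 0,0,-0.097,-400,0,0,-1]'
python3 -m crank '[0,0,0,-30,-8,0,-1, 0,0,0,-60,-15,-1,-1, 0,0,0,-90,-22,-2,-1, 0,0,0,-108,-27,-3,-1, 0,0,0,-116,-29,-3,-1, 0,0,0,-116,-29,-3,-1, 0,0,0,-116,-29,-3,-1, 0,0,0,-116,-29,-3,-1]'
python3 -c "
from plan import *
plan((.5779,-.3755,.14,2.6),(.5779,-.3755,.037,2.6))"
```

```text
t: 16.13
position: [0.6016, -0.2592, 0.1368]
orientation: [0.691, 0.723, -0.0, -0.002]
wrist_force: [0.5, 0.1, -0.6]
gripper_width: 0.153
t: 16.8
position: [0.5794, -0.3734, 0.1413]
orientation: [0.691, 0.723, 0.0, -0.001]
wrist_force: [-0.4, -0.4, -1.7]
gripper_width: 0.151
t 16.8 pos [ 0.5794 -0.3734  0.1413] psi 2.65 tilt 0.14 F [-0.4 -0.4 -1.7] w 0.151
(0.5779, -0.3755, 0.14, 2.6) -> [-0.001 -0.002  0.001] [-2.  -1.5  1.3] rows>= 1
(0.5779, -0.3755, 0.037, 2.6) -> [0. 0. 0.] [  0.   0. 103.] rows>= 3
```

```bash
python3 -m crank '[0,0,0,-2,-1,25,-1, 0,0,0,-2,-1,55,-1, 0,0,0,-2,-1,80,-1, 0,0,0,-2,-1,95,-1, 0,0,0,-2,-1,101,-1, 0,0,0,-2,-1,104,-1, 0,0,0,-2,-1,105,-1, 0,0,0,-2,-1,105,-1, 0,0,0,-2,-1,105,-0.2, 0,0,0,-2,-1,105,-0.2, 0,0,0,-2,-1,105,-0.2, 0,0,0,-2,-1,105,-0.2]'
python3 -m crank '[0,0,0,0,0,-30,-0.2, 0,0,0,0,0,-60,-0.2, 0,0,0,0,0,-90,-0.2, 0,0,0,0,0,-105,-0.2, 0,0,0,0,0,-105,0, 0,0,0,0,0,-105,0, 0,0,0,0,0,-105,0]'
python3 -c "
from plan import *
plan((.4574,-.2869,.12,78.5))
im=grab_frame('top');cv2.imwrite('pics/top4.png',im)"
```

```text
t: 17.8
position: [0.5791, -0.3778, 0.0382]
orientation: [0.691, 0.723, 0.0, 0.001]
wrist_force: [-0.5, 0.2, -0.4]
gripper_width: 0.399
t: 18.38
position: [0.578, -0.3768, 0.1412]
orientation: [0.691, 0.723, -0.0, -0.001]
wrist_force: [0.4, -0.3, -0.8]
gripper_width: 0.501
t 18.38 pos [ 0.578  -0.3768  0.1412] psi 2.57 tilt 0.1 F [ 0.4 -0.3 -0.8] w 0.501
(0.4574, -0.2869, 0.12, 78.5) -> [-0.    -0.002 -1.325] [  95.2 -116.4   21.4] rows>= 11
```

```bash
python3 -m crank '[0,0,-0.12,10,-11,2,0, 0,0,-0.24,20,-22,4,0, 0,0,-0.36,30,-33,6,0, 0,0,-0.48,40,-45,8,0, 0,0,-0.6,50,-58,10,0, 0,0,-0.72,60,-72,13,0, 0,0,-0.84,70,-84,16,0, 0,0,-0.96,80,-95,18,0, 0,0,-1.08,87,-105,20,0, 0,0,-1.2,92,-112,21,0, 0,0,-1.31,95,-116,21,0, 0,0,-1.325,95,-116,21,0]'
python3 -m crank '[0,0,0,0,0,0,0, 0,0,0,0,0,0,0, 0,0,0,0,0,0,0, 0,0,0,0,0,0,0]'
python3 - <<'E'
from plan import *
from sil import *
plan((.4574,-.2869,.12,78.5),(.4574,-.2869,.029,78.5))
im=grab_frame("top");im0=cv2.imread("pics/top0.png")
d=cv2.absdiff(im,im0).max(2)
for n,p in (("A",[.4394,.3349,-1.347]),("B",[.4178,.1264,-1.655]),("C",[.4584,-.1325,1.245])):
    try: print(n,silfit(im,TILE,p,"top",thr=70))
    except Exception as e: print(n,e)
E
```

```text
t: 19.43
position: [0.4561, -0.2856, 0.1192]
orientation: [0.099, 0.995, 0.001, -0.002]
wrist_force: [0.5, 0.4, -0.8]
gripper_width: 0.499
t: 19.77
position: [0.4588, -0.2879, 0.1211]
orientation: [0.101, 0.995, 0.0, 0.0]
wrist_force: [1.2, 1.0, -0.5]
gripper_width: 0.501
t 19.77 pos [ 0.4588 -0.2879  0.1211] psi 78.43 tilt 0.0 F [ 1.2  1.  -0.5] w 0.501
(0.4574, -0.2869, 0.12, 78.5) -> [ 0.     0.    -0.001] [1.6 0.7 1.1] rows>= 1
(0.4574, -0.2869, 0.029, 78.5) -> [0. 0. 0.] [ 0.  0. 91.] rows>= 3
A (array([ 0.43944186,  0.33672392, -1.32580983]), np.float64(43.16392517089844), np.float32(936.25))
B (array([ 0.41720253,  0.12779337, -1.66073488]), np.float64(65.82766723632812), np.float32(936.0))
C (array([ 0.45895633, -0.13213153,  1.25706645]), np.float64(62.29780197143555), np.float32(929.125))
```

```bash
python3 -m crank '[0,0,0,1,0,30,0, 0,0,0,1,0,55,0, 0,0,0,1,0,75,0, 0,0,0,1,0,87,0, 0,0,0,1,0,92,0, 0,0,0,1,0,92,0, 0,0,0,1,0,92,0, 0,0,0,1,0,92,-1, 0,0,0,1,0,92,-1, 0,0,0,1,0,92,-1, 0,0,0,1,0,92,-1, 0,0,0,1,0,92,-1]'
python3 -m crank '[0,0,0,0,0,-20,-1, 0,0,0,0,0,-45,-1, 0,0,0,0,0,-70,-1, 0,0,0,0,0,-95,-1, 0,0,0,0,0,-112,-1, 0,0,0,0,0,-112,-1, 0,0,0,0,0,-112,-1, 0,0,0,0,0,-112,-1]'
python3 - <<'E'
from plan import *
p=jp(0,.122); plan((*p,.14,-5.5),(*p,.042,-5.5))
E
```

```text
t: 20.82
position: [0.4586, -0.2883, 0.0307]
orientation: [0.1, 0.995, -0.001, 0.001]
wrist_force: [0.7, -0.7, 5.7]
gripper_width: 0.158
t: 21.48
position: [0.4565, -0.2866, 0.1399]
orientation: [0.1, 0.995, 0.001, -0.001]
wrist_force: [-0.3, -0.0, -1.8]
gripper_width: 0.153
t 21.48 pos [ 0.4565 -0.2866  0.1399] psi 78.5 tilt 0.14 F [-0.3 -0.  -1.8] w 0.153
(np.float64(0.6226931818074674), np.float64(0.12763833620079582), 0.14, -5.5) -> [-1.000e-03 -3.000e-03  1.466e+00] [-8.020e+01  4.391e+02  2.000e-01] rows>= 12
(np.float64(0.6226931818074674), np.float64(0.12763833620079582), 0.042, -5.5) -> [0. 0. 0.] [ 0.  0. 98.] rows>= 3
```

```bash
python3 -m crank '[0,0,0.1,-4,20,0,-1, 0,0,0.22,-8,45,0,-1, 0,0,0.34,-13,70,0,-1, 0,0,0.46,-18,100,0,-1, 0,0,0.58,-24,130,0,-1, 0,0,0.7,-29,160,0,-1, 0,0,0.82,-35,190,0,-1, 0,0,0.94,-40,220,0,-1, 0,0,1.06,-46,250,0,-1, 0,0,1.18,-50,275,0,-1, 0,0,1.3,-54,292,0,-1, 0,0,1.42,-55,300,0,-1]'
python3 -m crank '[0,0,0.046,30,10,0,-1, 0,0,0.046,60,18,0,-1, 0,0,0.046,90,25,0,-1, 0,0,0.046,118,31,0,-1, 0,0,0.046,132,33,0,-1, 0,0,0.046,137,33.4,0,-1, 0,0,0.046,137,33.4,0,-1, 0,0,0.046,137,33.4,0,-1, 0,0,0.046,137,33.4,0,-1, 0,0,0.046,137,33.4,0,-1, 0,0,0.046,137,33.4,0,-1, 0,0,0.046,137,33.4,0,-1]'
python3 - <<'E'
from plan import *
for i in range(4): print(get_state()["position"],grab_frame("top").shape)
p=jp(0,.122); plan((*p,.14,-5.5),(*p,.042,-5.5))
sc=grab_frame("scene");cv2.imwrite("pics/c5.png",cv2.resize(sc[150:310,220:420],None,fx=4,fy=3.75,interpolation=cv2.INTER_CUBIC))
E
```

```text
t: 22.48
position: [0.5704, -0.0018, 0.1388]
orientation: [0.726, 0.688, -0.001, -0.002]
wrist_force: [1.2, 0.4, -1.4]
gripper_width: 0.153
t: 23.48
position: [0.6114, 0.1299, 0.1415]
orientation: [0.741, 0.672, 0.0, 0.0]
wrist_force: [0.1, 0.8, -1.1]
gripper_width: 0.151
[0.61143643 0.12988484 0.14150263] (480, 640, 3)
[0.61148058 0.1300339  0.14150438] (480, 640, 3)
[0.61150154 0.13023496 0.14150809] (480, 640, 3)
[0.61150236 0.13037129 0.1414837 ] (480, 640, 3)
t 23.68 pos [0.6115 0.1305 0.1415] psi -5.52 tilt 0.01 F [-0.9  1.  -1.3] w 0.151
(np.float64(0.6226931818074674), np.float64(0.12763833620079582), 0.14, -5.5) -> [ 0. -0. -0.] [-1.8 11.4  1.5] rows>= 1
(np.float64(0.6226931818074674), np.float64(0.12763833620079582), 0.042, -5.5) -> [0. 0. 0.] [ 0.  0. 98.] rows>= 3
```

View pics/c5.png

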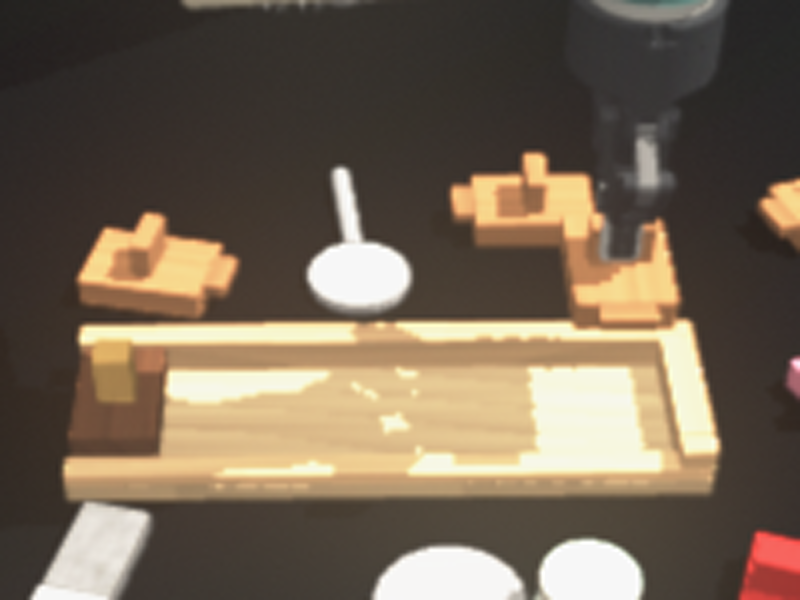

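```bash
python3 -m crank '[0,0,0,-1,6,1,-1, 0,0,0,-2,11,1,-1, 0,0,0,-2,11.4,10,-1, 0,0,0,-2,11.4,35,-1, 0,0,0,-2,11.4,55,-1, 0,0,0,-2,11.4,65,-1, 0,0,0,-2,11.4,70,-1, 0,0,0,-2,11.4,70,-1, 0,0,0,-2,11.4,70,-1, 0,0,0,-2,11.4,70,-1, 0,0,0,-2,11.4,70,-1, 0,0,0,-2,11.4,70,-1]'
python3 -m crank '[0,0,0,0,0,0,-1, 0,0,0,0,0,0,-1, 0,0,0,0,0,0,-1, 0,0,0,0,0,0,-1]'
python3 - <<'E'
from plan import *
p=jp(0,.122); plan((*p,.0445,-5.5))
E
```

```text
t: 24.73
position: [0.6235, 0.1278, 0.0725]
orientation: [0.74, 0.672, 0.001, 0.001]
wrist_force: [-0.8, -0.1, -1.7]
gripper_width: 0.147
t: 25.07
position: [0.6227, 0.1277, 0.0714]
orientation: [0.74, 0.672, 0.0, 0.0]
wrist_force: [-0.0, 0.4, -1.3]
gripper_width: 0.156
t 25.07 pos [0.6227 0.1277 0.0714] psi -5.5 tilt 0.01 F [-0.   0.4 -1.3] w 0.156
(np.float64(0.6226931818074674), np.float64(0.12763833620079582), 0.0445, -5.5) -> [ 0. -0.  0.] [-0.1  0.  26.9] rows>= 1
```

Perfectly on line; lowering.

```bash
python3 -m crank '[0,0,0,0,0,6,-1, 0,0,0,0,0,12,-1, 0,0,0,0,0,17,-1, 0,0,0,0,0,21,-1, 0,0,0,0,0,24,-1, 0,0,0,0,0,27,-1, 0,0,0,0,0,28,-1, 0,0,0,0,0,28,-1, 0,0,0,0,0,28,-1, 0,0,0,0,0,28,-1]'
python3 -c "
from plan import *
plan()"
```

```text
t: 25.9
position: [0.6229, 0.1277, 0.0436]
orientation: [0.74, 0.672, 0.0, 0.0]
wrist_force: [0.3, -0.6, -0.6]
gripper_width: 0.154
t 25.9 pos [0.6229 0.1277 0.0436] psi -5.5 tilt 0.04 F [ 0.3 -0.6 -0.6] w 0.154
```

```bash
python3 -m crank '[0,0,0,0,0,0,-0.3, 0,0,0,0,0,0,-0.3, 0,0,0,0,0,0,-0.3, 0,0,0,0,0,0,-0.3, 0,0,0,0,0,-25,-0.3, 0,0,0,0,0,-55,-0.3, 0,0,0,0,0,-80,-0.3, 0,0,0,0,0,-95,-0.1, 0,0,0,0,0,-98,0, 0,0,0,0,0,-98,0, 0,0,0,0,0,-98,0]'
python3 - <<'E'
from plan import *
plan((.4587,-.1323,.12,71.5))
E
```

```text
t: 26.82
position: [0.622, 0.1276, 0.1404]
orientation: [0.74, 0.672, -0.001, -0.0]
wrist_force: [0.8, 0.3, -0.5]
gripper_width: 0.5
t 26.82 pos [0.622  0.1276 0.1404] psi -5.5 tilt 0.07 F [ 0.8  0.3 -0.5] w 0.5
(0.4587, -0.1323, 0.12, 71.5) -> [-1.000e-03 -1.000e-03 -1.344e+00] [-274.4 -137.6   20.6] rows>= 11
```

```bash
python3 -m crank '[0,0,-0.12,-20,-10,0,0, 0,0,-0.24,-45,-22,0,0, 0,0,-0.36,-70,-35,0,0, 0,0,-0.48,-98,-49,5,0, 0,0,-0.6,-126,-63,10,0, 0,0,-0.72,-154,-77,15,0, 0,0,-0.84,-182,-91,20,0, 0,0,-0.96,-210,-105,20,0, 0,0,-1.08,-235,-118,20,0, 0,0,-1.2,-255,-128,20,0, 0,0,-1.32,-268,-134,20,0, 0,0,-1.344,-274,-138,20,0]'
python3 -m crank '[0,0,0,0,0,0,0, 0,0,0,0,0,0,0, 0,0,0,0,0,0,0, 0,0,0,0,0,0,0, 0,0,0,0,0,0,0]'
python3 - <<'E'
from plan import *
plan((.4587,-.1323,.12,71.5),(.4587,-.1323,.029,71.5))
E
```

```text
t: 27.82
position: [0.4564, -0.1327, 0.1193]
orientation: [0.16, 0.987, 0.0, -0.002]
wrist_force: [-0.4, -0.1, 0.5]
gripper_width: 0.502
t: 28.23
position: [0.4592, -0.1312, 0.121]
orientation: [0.16, 0.987, 0.0, -0.0]
wrist_force: [-1.2, -0.3, 0.6]
gripper_width: 0.5
t 28.23 pos [ 0.4592 -0.1312  0.121 ] psi 71.55 tilt 0.03 F [-1.2 -0.3  0.6] w 0.5
(0.4587, -0.1323, 0.12, 71.5) -> [ 0.    -0.     0.001] [ 0.1 -1.2  1. ] rows>= 1
(0.4587, -0.1323, 0.029, 71.5) -> [0. 0. 0.] [ 0.  0. 91.] rows>= 3
```

```bash
python3 -m crank '[0,0,0,0,-1,30,0, 0,0,0,0,-1,55,0, 0,0,0,0,-1,75,0, 0,0,0,0,-1,87,0, 0,0,0,0,-1,92,0, 0,0,0,0,-1,92,0, 0,0,0,0,-1,92,0, 0,0,0,0,-1,92,-1, 0,0,0,0,-1,92,-1, 0,0,0,0,-1,92,-1, 0,0,0,0,-1,92,-1, 0,0,0,0,-1,92,-1]'
python3 -m crank '[0,0,0,0,0,-20,-1, 0,0,0,0,0,-45,-1, 0,0,0,0,0,-70,-1, 0,0,0,0,0,-95,-1, 0,0,0,0,0,-112,-1, 0,0,0,0,0,-112,-1, 0,0,0,0,0,-112,-1, 0,0,0,0,0,-112,-1]'
python3 - <<'E'
from plan import *
p=jp(0,.052); plan((*p,.14,-5.5),(*p,.0715,-5.5))
E
```

```text
t: 29.23
position: [0.46, -0.1333, 0.0306]
orientation: [0.161, 0.987, -0.0, 0.001]
wrist_force: [0.2, -0.0, 5.2]
gripper_width: 0.156
t: 29.9
position: [0.4576, -0.1323, 0.14]
orientation: [0.161, 0.987, 0.0, -0.001]
wrist_force: [-1.6, 0.3, -1.9]
gripper_width: 0.158
t 29.9 pos [ 0.4576 -0.1323  0.14  ] psi 71.5 tilt 0.13 F [-1.6  0.3 -1.9] w 0.158
(np.float64(0.6159839791310516), np.float64(0.05796060231509329), 0.14, -5.5) -> [-1.000e-03 -2.000e-03  1.344e+00] [-8.990e+01  2.307e+02 -1.000e-01] rows>= 11
(np.float64(0.6159839791310516), np.float64(0.05796060231509329), 0.0715, -5.5) -> [0. 0. 0.] [ 0.   0.  68.5] rows>= 2
```

```bash
python3 -m crank '[0,0,0.12,-8,18,0,-1, 0,0,0.24,-16,40,0,-1, 0,0,0.36,-24,63,0,-1, 0,0,0.48,-33,86,0,-1, 0,0,0.6,-42,109,0,-1, 0,0,0.72,-51,132,0,-1, 0,0,0.84,-60,155,0,-1, 0,0,0.96,-68,178,0,-1, 0,0,1.08,-76,198,0,-1, 0,0,1.2,-83,214,0,-1, 0,0,1.32,-89,226,0,-1, 0,0,1.344,-90,231,0,-1]'
python3 -m crank '[0,0,0,0,0,0,-1, 0,0,0,0,0,15,-1, 0,0,0,0,0,35,-1, 0,0,0,0,0,55,-1, 0,0,0,0,0,65,-1, 0,0,0,0,0,68,-1, 0,0,0,0,0,68,-1, 0,0,0,0,0,68,-1, 0,0,0,0,0,68,-1, 0,0,0,0,0,68,-1, 0,0,0,0,0,68,-1]'
python3 - <<'E'
from plan import *
p=jp(0,.052); plan((*p,.0436,-5.5))
E
```

```text
t: 30.9
position: [0.6172, 0.0592, 0.1385]
orientation: [0.741, 0.671, -0.001, -0.001]
wrist_force: [-0.5, -0.5, -2.1]
gripper_width: 0.156
t: 31.82
position: [0.6182, 0.0577, 0.0745]
orientation: [0.74, 0.672, 0.001, 0.001]
wrist_force: [-0.6, -0.4, -2.2]
gripper_width: 0.149
t 31.82 pos [0.6182 0.0577 0.0745] psi -5.5 tilt 0.12 F [-0.6 -0.4 -2.2] w 0.149
(np.float64(0.6159839791310516), np.float64(0.05796060231509329), 0.0436, -5.5) -> [ 0.002 -0.     0.   ] [ 0.  -2.3 30.9] rows>= 1
```

```bash
python3 -m crank '[0,0,0,0,0,0,-1, 0,0,0,0,0,0,-1, 0,0,0,0,0,0,-1, 0,0,0,0,0,0,-1, 0,0,0,0,0,0,-1]'
python3 - <<'E'
from plan import *
p=jp(0,.052); plan((*p,.0436,-5.5))
E
```

```text
t: 32.23
position: [0.6173, 0.0578, 0.0733]
orientation: [0.74, 0.672, -0.0, -0.0]
wrist_force: [-0.5, 0.2, -1.1]
gripper_width: 0.15
t 32.23 pos [0.6173 0.0578 0.0733] psi -5.5 tilt 0.0 F [-0.5  0.2 -1.1] w 0.15
(np.float64(0.6159839791310516), np.float64(0.05796060231509329), 0.0436, -5.5) -> [-0.  0.  0.] [ 0.1 -1.3 29.7] rows>= 1
```

Shift −1.3 in y, lower, check, then release, lift.

```bash
python3 -m crank '[0,0,0,0,-1.3,3,-1, 0,0,0,0,-1.3,8,-1, 0,0,0,0,-1.3,14,-1, 0,0,0,0,-1.3,20,-1, 0,0,0,0,-1.3,25,-1, 0,0,0,0,-1.3,28,-1, 0,0,0,0,-1.3,29.5,-1, 0,0,0,0,-1.3,29.5,-1, 0,0,0,0,-1.3,29.5,-1, 0,0,0,0,-1.3,29.5,-1]'
python3 -c "
from plan import *
plan(jp(0,.052)+(.0436,-5.5))"
```

```text
t: 33.07
position: [0.6164, 0.0579, 0.0441]
orientation: [0.74, 0.672, 0.0, 0.0]
wrist_force: [0.9, -0.5, -1.6]
gripper_width: 0.145
t 33.07 pos [0.6164 0.0579 0.0441] psi -5.5 tilt 0.04 F [ 0.9 -0.5 -1.6] w 0.145
(np.float64(0.6159839791310516), np.float64(0.05796060231509329), 0.0436, -5.5) -> [ 0.001 -0.     0.   ] [ 0.  -0.4  0.5] rows>= 1
```

```bash
python3 -m crank '[0,0,0,0,0,0.5,-0.3, 0,0,0,0,0,0.5,-0.3, 0,0,0,0,0,0.5,-0.3, 0,0,0,0,0,0.5,-0.3, 0,0,0,0,0,-25,-0.3, 0,0,0,0,0,-55,-0.3, 0,0,0,0,0,-80,-0.3, 0,0,0,0,0,-95,-0.1, 0,0,0,0,0,-98,0, 0,0,0,0,0,-98,0, 0,0,0,0,0,-98,0]'
python3 - <<'E'
from plan import *
plan((.4178,.1264,.12,85.2))
im=grab_frame("top");sc=grab_frame("scene")
a=cv2.resize(im[190:340,140:400],None,fx=3,fy=3,interpolation=cv2.INTER_CUBIC);cv2.imwrite("pics/c6.png",a)
cv2.imwrite("pics/sc6.png",sc)
E
```

```text
t: 33.98
position: [0.6154, 0.0579, 0.1409]
orientation: [0.74, 0.672, -0.0, -0.0]
wrist_force: [-0.6, 1.1, 0.2]
gripper_width: 0.499
t 33.98 pos [0.6154 0.0579 0.1409] psi -5.5 tilt 0.07 F [-0.6  1.1  0.2] w 0.499
(0.4178, 0.1264, 0.12, 85.2) -> [-1.000e-03 -1.000e-03 -1.583e+00] [  49.3 -203.2   21.2] rows>= 13
```

View pics/sc6.png

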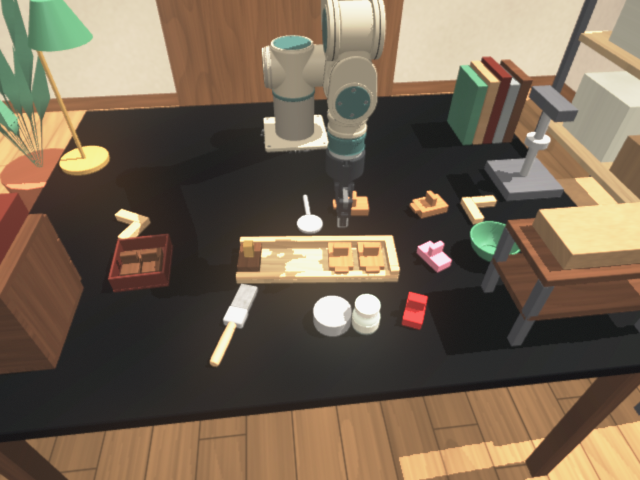

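Both placed tiles lie in the channel at (341,257) and (371,257), lips over the low wall. Both fillers are in the box at (140,260). Tiles A and B have not moved.

```bash
python3 -m crank '[0,0,-0.12,4,-15,0,0, 0,0,-0.24,8,-32,0,0, 0,0,-0.36,12,-50,0,0, 0,0,-0.48,16,-68,5,0, 0,0,-0.6,20,-86,10,0, 0,0,-0.72,25,-104,15,0, 0,0,-0.84,30,-122,20,0, 0,0,-0.96,35,-140,21,0, 0,0,-1.08,39,-158,21,0, 0,0,-1.2,43,-175,21,0, 0,0,-1.32,46,-188,21,0, 0,0,-1.44,49,-200,21,0]'
python3 -m crank '[0,0,-0.143,3,0,0,0, 0,0,-0.143,3,0,0,0, 0,0,-0.143,3,0,0,0, 0,0,-0.143,3,0,0,0, 0,0,-0.143,3,0,0,0, 0,0,-0.143,3,0,0,0, 0,0,-0.143,3,0,0,0]'
python3 - <<'E'
from plan import *
plan((.4178,.1264,.12,85.2),(.4178,.1264,.029,85.2))
E
```

```text
t: 35.08
position: [0.4191, 0.1258, 0.1192]
orientation: [0.11, 0.994, -0.0, -0.002]
wrist_force: [-0.2, 0.0, -0.9]
gripper_width: 0.497
t: 35.67
position: [0.419, 0.1264, 0.1207]
orientation: [0.042, 0.999, -0.0, -0.0]
wrist_force: [0.1, -0.4, -0.0]
gripper_width: 0.505
t 35.67 pos [0.419  0.1264 0.1207] psi 85.14 tilt 0.01 F [ 0.1 -0.4 -0. ] w 0.505
(0.4178, 0.1264, 0.12, 85.2) -> [-0.    -0.    -0.001] [ 1.2 -0.1  0.7] rows>= 1
(0.4178, 0.1264, 0.029, 85.2) -> [0. 0. 0.] [ 0.  0. 91.] rows>= 3
```

```bash
python3 -m crank '[0,0,0,1,0,30,0, 0,0,0,1,0,55,0, 0,0,0,1,0,75,0, 0,0,0,1,0,87,0, 0,0,0,1,0,92,0, 0,0,0,1,0,92,0, 0,0,0,1,0,92,0, 0,0,0,1,0,92,-1, 0,0,0,1,0,92,-1, 0,0,0,1,0,92,-1, 0,0,0,1,0,92,-1, 0,0,0,1,0,92,-1]'
python3 -m crank '[0,0,0,0,0,-20,-1, 0,0,0,0,0,-45,-1, 0,0,0,0,0,-70,-1, 0,0,0,0,0,-95,-1, 0,0,0,0,0,-112,-1, 0,0,0,0,0,-112,-1, 0,0,0,0,0,-112,-1, 0,0,0,0,0,-112,-1]'
python3 - <<'E'
from plan import *
p=jp(0,-.019); plan((*p,.14,174.5))
E
```

```text
t: 36.67
position: [0.4191, 0.1268, 0.03]
orientation: [0.042, 0.999, 0.0, 0.001]
wrist_force: [0.1, -0.2, 5.9]
gripper_width: 0.152
t: 37.33
position: [0.4165, 0.1264, 0.1396]
orientation: [0.042, 0.999, -0.0, -0.001]
wrist_force: [-0.4, 0.3, -2.4]
gripper_width: 0.152
t 37.33 pos [0.4165 0.1264 0.1396] psi 85.2 tilt 0.12 F [-0.4  0.3 -2.4] w 0.152
(np.float64(0.6091789307021157), np.float64(-0.012712527768976398), 0.14, 174.5) -> [ 1.000e-03 -2.000e-03 -1.559e+00] [-203.6 -122.5   -0.8] rows>= 13
```

```bash
python3 -m crank '[0,0,-0.12,-14,-9,0,-1, 0,0,-0.24,-30,-19,0,-1, 0,0,-0.36,-48,-29,0,-1, 0,0,-0.48,-66,-40,0,-1, 0,0,-0.6,-84,-51,0,-1, 0,0,-0.72,-104,-63,0,-1, 0,0,-0.84,-124,-75,0,-1, 0,0,-0.96,-144,-87,0,-1, 0,0,-1.08,-162,-98,0,-1, 0,0,-1.2,-178,-108,0,-1, 0,0,-1.32,-192,-116,0,-1, 0,0,-1.44,-203.6,-122.5,0,-1]'
python3 -m crank '[0,0,-0.119,0,0,0,-1, 0,0,-0.119,0,0,10,-1, 0,0,-0.119,0,0,30,-1, 0,0,-0.119,0,0,50,-1, 0,0,-0.119,0,0,63,-1, 0,0,-0.119,0,0,67,-1, 0,0,-0.119,0,0,67,-1, 0,0,-0.119,0,0,67,-1, 0,0,-0.119,0,0,67,-1, 0,0,-0.119,0,0,67,-1, 0,0,-0.119,0,0,67,-1, 0,0,-0.119,0,0,67,-1]'
python3 -m crank '[0,0,0,0,0,0,-1, 0,0,0,0,0,0,-1, 0,0,0,0,0,0,-1, 0,0,0,0,0,0,-1]'
python3 - <<'E'
from plan import *
p=jp(0,-.019); plan((*p,.0436,174.5))
E
```

```text
t: 38.33
position: [0.6097, -0.0133, 0.1379]
orientation: [-0.629, 0.777, 0.002, -0.002]
wrist_force: [-0.7, 0.2, -1.5]
gripper_width: 0.151
t: 39.33
position: [0.611, -0.0126, 0.0747]
orientation: [-0.672, 0.74, -0.001, 0.001]
wrist_force: [-0.3, -0.1, -1.0]
gripper_width: 0.154
t: 39.67
position: [0.6103, -0.0126, 0.0739]
orientation: [-0.672, 0.74, -0.0, 0.0]
wrist_force: [-0.6, 0.1, -1.6]
gripper_width: 0.154
t 39.67 pos [ 0.6103 -0.0126  0.0739] psi 174.52 tilt 0.0 F [-0.6  0.1 -1.6] w 0.154
(np.float64(0.6091789307021157), np.float64(-0.012712527768976398), 0.0436, 174.5) -> [-0. -0.  0.] [ 0.3  1.1 30.3] rows>= 1
```

```bash
python3 -m crank '[0,0,0,0,1.2,3,-1, 0,0,0,0,1.2,8,-1, 0,0,0,0,1.2,14,-1, 0,0,0,0,1.2,20,-1, 0,0,0,0,1.2,25,-1, 0,0,0,0,1.2,28,-1, 0,0,0,0,1.2,30,-1, 0,0,0,0,1.2,30.3,-1, 0,0,0,0,1.2,30.3,-1, 0,0,0,0,1.2,30.3,-1]'
python3 -c "
from plan import *
plan(jp(0,-.019)+(.0436,174.5))"
```

```text
t: 40.5
position: [0.6094, -0.0125, 0.0437]
orientation: [-0.672, 0.74, -0.0, 0.0]
wrist_force: [1.2, -0.1, -1.6]
gripper_width: 0.151
t 40.5 pos [ 0.6094 -0.0125  0.0437] psi 174.52 tilt 0.03 F [ 1.2 -0.1 -1.6] w 0.151
(np.float64(0.6091789307021157), np.float64(-0.012712527768976398), 0.0436, 174.5) -> [-0.001 -0.     0.   ] [0.3 0.2 0.1] rows>= 1
```

```bash
python3 -m crank '[0,0,0,0,0,0.7,-0.3, 0,0,0,0,0,0.7,-0.3, 0,0,0,0,0,0.7,-0.3, 0,0,0,0,0,0.7,-0.3, 0,0,0,0,0,-25,-0.3, 0,0,0,0,0,-55,-0.3, 0,0,0,0,0,-80,-0.3, 0,0,0,0,0,-95,-0.1, 0,0,0,0,0,-98,0, 0,0,0,0,0,-98,0, 0,0,0,0,0,-98,0]'
python3 - <<'E'
from plan import *
from sil import *
im=grab_frame("top");sc=grab_frame("scene")
for n,i in(("top",im),("scene",sc)): print(silfit(i,TILE,[.4394,.3349,-1.347],n,thr=70))
plan((.4394,.3349,.12,102.8))
E
```

```text
t: 41.42
position: [0.6085, -0.0123, 0.1407]
orientation: [-0.673, 0.74, 0.0, -0.0]
wrist_force: [-0.4, 0.0, -0.7]
gripper_width: 0.495
(array([ 0.45448226,  0.3664123 , -1.30501305]), np.float64(31.98983383178711), np.float32(910.10986))
(array([ 0.45376582,  0.36340595, -1.31863696]), np.float64(11.810898780822754), np.float32(737.30475))
t 41.52 pos [ 0.6078 -0.0123  0.1396] psi 174.52 tilt 0.19 F [-0.1 -0.3 -0.4] w 0.496
(0.4394, 0.3349, 0.12, 102.8) -> [ 0.003 -0.002  1.252] [-329.5  200.7   20.3] rows>= 11
```

Tile A got knocked aside; both cameras put it at about (0.454, 0.365), −75.2°.

Run:
```python
from plan import *
plan((.4541,.3649,.12,104.8))
sc=grab_frame("scene"); cv2.imwrite("pics/c7.png",cv2.resize(sc[160:280,380:540],None,fx=4,fy=4,interpolation=cv2.INTER_CUBIC))
```

```text
t 41.52 pos [ 0.6078 -0.0123  0.1396] psi 174.52 tilt 0.19 F [-0.1 -0.3 -0.4] w 0.496
(0.4541, 0.3649, 0.12, 104.8) -> [ 0.003 -0.002  1.217] [-360.8  188.9   20.3] rows>= 10
```

View pics/c7.png

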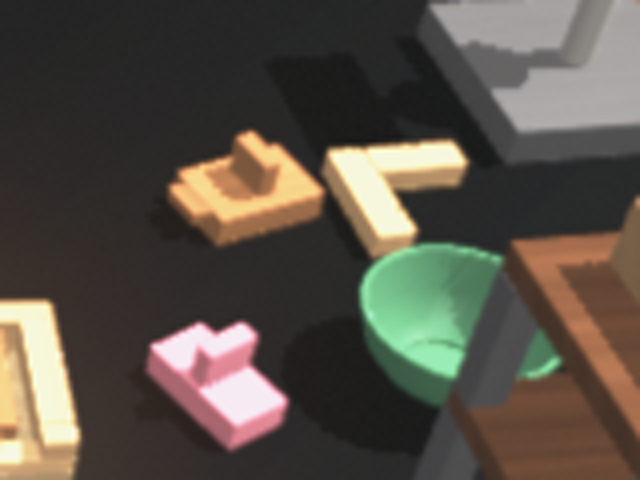

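The tile stands just left of frame corner1, with its rib free, so I use a narrower opening.

```bash
python3 -m crank '[0,0,0.1,-20,10,0,-0.2, 0,0,0.2,-45,23,0,-0.2, 0,0,0.3,-78,41,0,-0.2, 0,0,0.42,-112,59,2,-0.2, 0,0,0.54,-146,77,5,-0.2, 0,0,0.66,-180,95,8,-0.2, 0,0,0.78,-214,113,11,-0.2, 0,0,0.9,-248,131,14,-0.2, 0,0,1.02,-282,149,17,-0.2, 0,0,1.12,-315,165,20,-0.2, 0,0,1.2,-342,179,20,-0.2, 0,0,1.217,-361,189,20,-0.2]'
python3 -m crank '[0,0,0,0,0,0,-0.2, 0,0,0,0,0,0,-0.2, 0,0,0,0,0,0,-0.2, 0,0,0,0,0,0,-0.2, 0,0,0,0,0,0,-0.2, 0,0,0,0,0,0,-0.2]'
python3 - <<'E'
from plan import *
plan((.4541,.3649,.12,104.8),(.4541,.3649,.029,104.8))
E
```

```text
t: 42.57
position: [0.453, 0.367, 0.1199]
orientation: [-0.128, 0.992, -0.0, -0.001]
wrist_force: [0.1, 1.2, -0.3]
gripper_width: 0.397
t: 43.07
position: [0.456, 0.364, 0.1214]
orientation: [-0.128, 0.992, -0.0, -0.0]
wrist_force: [-0.4, 1.1, 0.3]
gripper_width: 0.403
t 43.07 pos [0.456  0.364  0.1214] psi 104.7 tilt 0.01 F [-0.4  1.1  0.3] w 0.403
(0.4541, 0.3649, 0.12, 104.8) -> [-0.    -0.    -0.002] [1.6 1.4 1.4] rows>= 1
(0.4541, 0.3649, 0.029, 104.8) -> [0. 0. 0.] [ 0.  0. 91.] rows>= 3
```

```bash
python3 -m crank '[0,0,0,1.5,1.4,30,-0.2, 0,0,0,1.5,1.4,55,-0.2, 0,0,0,1.5,1.4,75,-0.2, 0,0,0,1.5,1.4,87,-0.2, 0,0,0,1.5,1.4,92,-0.2, 0,0,0,1.5,1.4,92,-0.2, 0,0,0,1.5,1.4,92,-0.2, 0,0,0,1.5,1.4,92,-1, 0,0,0,1.5,1.4,92,-1, 0,0,0,1.5,1.4,92,-1, 0,0,0,1.5,1.4,92,-1, 0,0,0,1.5,1.4,92,-1]'
python3 -m crank '[0,0,0,0,0,-20,-1, 0,0,0,0,0,-45,-1, 0,0,0,0,0,-70,-1, 0,0,0,0,0,-95,-1, 0,0,0,0,0,-112,-1, 0,0,0,0,0,-112,-1, 0,0,0,0,0,-112,-1, 0,0,0,0,0,-112,-1]'
python3 - <<'E'
from plan import *
p=jp(0,-.089); plan((*p,.14,174.5))
E
```

```text
t: 44.07
position: [0.4551, 0.3668, 0.0312]
orientation: [-0.129, 0.992, 0.001, 0.002]
wrist_force: [0.3, -0.8, 6.3]
gripper_width: 0.156
t: 44.73
position: [0.4525, 0.3653, 0.1399]
orientation: [-0.129, 0.992, -0.001, -0.001]
wrist_force: [-0.4, -0.4, -2.1]
gripper_width: 0.151
t 44.73 pos [0.4525 0.3653 0.1399] psi 104.8 tilt 0.15 F [-0.4 -0.4 -2.1] w 0.151
(np.float64(0.6024697280257001), np.float64(-0.08239026165467891), 0.14, 174.5) -> [ 1.000e-03 -3.000e-03 -1.217e+00] [-3.060e+01 -4.711e+02  2.000e-01] rows>= 12
```

```bash
python3 -m crank '[0,0,-0.08,-1,-18,0,-1, 0,0,-0.18,-3,-42,0,-1, 0,0,-0.29,-5,-70,0,-1, 0,0,-0.4,-7,-100,0,-1, 0,0,-0.51,-9,-130,0,-1, 0,0,-0.62,-11,-160,0,-1, 0,0,-0.73,-13,-190,0,-1, 0,0,-0.84,-15,-220,0,-1, 0,0,-0.95,-17,-250,0,-1, 0,0,-1.06,-19,-280,0,-1, 0,0,-1.16,-20,-307,0,-1, 0,0,-1.217,-21.4,-330,0,-1]'
python3 -m crank '[0,0,0,20,-9,0,-1, 0,0,0,45,-20,0,-1, 0,0,0,72,-32,0,-1, 0,0,0,98,-44,0,-1, 0,0,0,118,-52,0,-1, 0,0,0,129,-57.5,0,-1, 0,0,0,129,-57.5,8,-1, 0,0,0,129,-57.5,25,-1, 0,0,0,129,-57.5,45,-1, 0,0,0,129,-57.5,60,-1, 0,0,0,129,-57.5,67,-1, 0,0,0,129,-57.5,67,-1]'
python3 -m crank '[0,0,0,0,0,0,-1, 0,0,0,0,0,0,-1, 0,0,0,0,0,0,-1, 0,0,0,0,0,0,-1, 0,0,0,0,0,0,-1, 0,0,0,0,0,0,-1]'
python3 - <<'E'
from plan import *
p=jp(0,-.089); plan((*p,.0436,174.5))
E
```

```text
t: 45.73
position: [0.5572, 0.0505, 0.139]
orientation: [-0.674, 0.739, 0.001, -0.002]
wrist_force: [0.7, 0.4, -2.4]
gripper_width: 0.152
t: 46.73
position: [0.6002, -0.0797, 0.071]
orientation: [-0.673, 0.74, 0.003, -0.002]
wrist_force: [0.4, -0.8, -1.5]
gripper_width: 0.152
t: 47.23
position: [0.604, -0.0817, 0.0752]
orientation: [-0.672, 0.74, -0.001, 0.0]
wrist_force: [-0.8, 0.3, -1.6]
gripper_width: 0.152
t 47.23 pos [ 0.604  -0.0817  0.0752] psi 174.52 tilt 0.07 F [-0.8  0.3 -1.6] w 0.152
(np.float64(0.6024697280257001), np.float64(-0.08239026165467891), 0.0436, 174.5) -> [-0.001 -0.     0.   ] [ 0.8  1.5 31.6] rows>= 1
```

```bash
python3 -m crank '[0,0,0,0.7,1.2,3,-1, 0,0,0,0.7,1.2,8,-1, 0,0,0,0.7,1.2,14,-1, 0,0,0,0.7,1.2,20,-1, 0,0,0,0.7,1.2,25,-1, 0,0,0,0.7,1.2,29,-1, 0,0,0,0.7,1.2,30.5,-1, 0,0,0,0.7,1.2,30.5,-1, 0,0,0,0.7,1.2,30.5,-1, 0,0,0,0.7,1.2,30.5,-1, 0,0,0,0.7,1.2,30.5,-1]'
python3 -c "
from plan import *
plan(jp(0,-.089)+(.0436,174.5))"
```

```text
t: 48.15
position: [0.6026, -0.0822, 0.0442]
orientation: [-0.673, 0.74, -0.0, 0.0]
wrist_force: [-0.7, -1.0, -1.3]
gripper_width: 0.153
t 48.15 pos [ 0.6026 -0.0822  0.0442] psi 174.52 tilt 0.03 F [-0.7 -1.  -1.3] w 0.153
(np.float64(0.6024697280257001), np.float64(-0.08239026165467891), 0.0436, 174.5) -> [-0.001 -0.     0.   ] [0.2 0.1 0.6] rows>= 1
```

```bash
python3 -m crank '[0,0,0,0,0,1,-0.3, 0,0,0,0,0,1,-0.3, 0,0,0,0,0,1,-0.3, 0,0,0,0,0,1,-0.3, 0,0,0,0,0,-25,-0.3, 0,0,0,0,0,-55,-0.3, 0,0,0,0,0,-80,-0.3, 0,0,0,0,0,-95,0, 0,0,0,0,0,-100,0, 0,0,0,0,0,-100,0, 0,0,0,0,0,-100,0]'
python3 - <<'E'
from plan import *
p=jp(0,-.1572);plan((*p,.14,174.5),(*p,.048,174.5))
sc=grab_frame("scene"); cv2.imwrite("pics/c8.png",cv2.resize(sc[210:300,220:420],None,fx=4,fy=4,interpolation=cv2.INTER_CUBIC))
E
```

```text
t: 49.07
position: [0.6019, -0.082, 0.1434]
orientation: [-0.673, 0.74, 0.0, -0.0]
wrist_force: [0.7, 1.2, 0.3]
gripper_width: 0.5
t 49.07 pos [ 0.6019 -0.082   0.1434] psi 174.52 tilt 0.04 F [0.7 1.2 0.3] w 0.5
(np.float64(0.5959330477038208), np.float64(-0.1502762823833205), 0.14, 174.5) -> [0.001 0.    0.   ] [68.5 -0.6  3.4] rows>= 2
(np.float64(0.5959330477038208), np.float64(-0.1502762823833205), 0.048, 174.5) -> [0. 0. 0.] [ 0.  0. 92.] rows>= 3
```

View pics/c8.png

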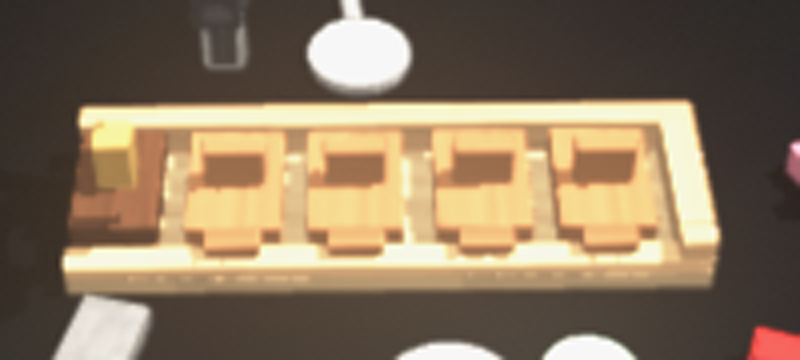

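All four tiles lie flat in the channel with even gaps, lips over the low wall (near edge, crop y≈240); the jaw is at the left. Gripping the post.

```bash
python3 -m crank '[0,0,0,30,0,0,0, 0,0,0,60,-0.6,0,0, 0,0,0,68.5,-0.6,0,0, 0,0,0,68.5,-0.6,30,0, 0,0,0,68.5,-0.6,60,0, 0,0,0,68.5,-0.6,82,0, 0,0,0,68.5,-0.6,94,0, 0,0,0,68.5,-0.6,96,0, 0,0,0,68.5,-0.6,96,0, 0,0,0,68.5,-0.6,96,0]' 30
python3 -m crank '[0,0,0,0,0,0,-1, 0,0,0,0,0,0,-1, 0,0,0,0,0,0,-1, 0,0,0,0,0,0,-1, 0,0,0,0,0,0,-1, 0,0,0,0,0,0,-1]'
python3 -m crank '[0,0,0,-2,0,0,-1, 0,0,0,-6,0,0,-1, 0,0,0,-10,0,0,-1, 0,0,0,-14,0,0,-1, 0,0,0,-18,0,0,-1, 0,0,0,-22,0,0,-1, 0,0,0,-26,0,0,-1, 0,0,0,-30,0,0,-1, 0,0,0,-33,0,0,-1, 0,0,0,-36,0,0,-1, 0,0,0,-38,0,0,-1, 0,0,0,-40,0,0,-1]'
python3 -m crank '[0,0,0,-2,0,0,-1, 0,0,0,-4,0,0,-1, 0,0,0,-6,0,0,-1, 0,0,0,-8,0,0,-1, 0,0,0,-10,0,0,-1, 0,0,0,-12,0,0,-1, 0,0,0,-14,0,0,-1, 0,0,0,-16,0,0,-1, 0,0,0,-18,0,0,-1, 0,0,0,-20,0,0,-1]'
python3 -c "
from plan import *
print(get_state()['position']); plan(jp(0,-.084)+(.048,174.5))"
```

```text
t: 49.95
position: [0.5971, -0.1505, 0.0488]
orientation: [-0.673, 0.74, -0.001, 0.0]
wrist_force: [-0.0, -0.9, 0.2]
gripper_width: 0.498
t: 50.45
position: [0.5961, -0.1506, 0.0499]
orientation: [-0.672, 0.74, -0.0, -0.0]
wrist_force: [-4.6, 0.6, 6.0]
gripper_width: 0.251
t: 51.45
position: [0.5998, -0.1122, 0.0499]
orientation: [-0.672, 0.74, -0.001, -0.002]
wrist_force: [-4.1, -4.2, 4.5]
gripper_width: 0.25
t: 52.28
position: [0.6017, -0.0927, 0.0499]
orientation: [-0.672, 0.74, -0.002, -0.002]
wrist_force: [-4.9, -5.0, 5.5]
gripper_width: 0.249
[ 0.60167547 -0.09274523  0.04990332]
t 52.28 pos [ 0.6017 -0.0927  0.0499] psi 174.46 tilt 0.29 F [-4.9 -5.   5.5] w 0.249
(np.float64(0.6029489567883012), np.float64(-0.07741328066284303), 0.048, 174.5) -> [ 0.    -0.005 -0.001] [-15.4   0.2   1.8] rows>= 1
```

```bash
python3 -m crank '[0,0,0,-1,0,0,-1, 0,0,0,-2,0,0,-1, 0,0,0,-3,0,0,-1, 0,0,0,-4,0,0,-1, 0,0,0,-5,0,0,-1, 0,0,0,-6,0,0,-1, 0,0,0,-7,0,0,-1, 0,0,0,-8,0,0,-1, 0,0,0,-9,0,0,-1, 0,0,0,-10,0,0,-1, 0,0,0,-10,0,0,-1, 0,0,0,-10,0,0,-1]'
python3 -m crank '[0,0,0,-0.7,0,0,-1, 0,0,0,-1.4,0,0,-1, 0,0,0,-2,0,0,-1, 0,0,0,-2,0,0,-1]'
```

```text
t: 53.28
position: [0.6026, -0.0829, 0.0499]
orientation: [-0.672, 0.74, -0.002, -0.002]
wrist_force: [-5.5, -6.1, 5.5]
gripper_width: 0.253
t: 53.62
position: [0.6028, -0.081, 0.0499]
orientation: [-0.672, 0.74, -0.002, -0.002]
wrist_force: [-4.8, -6.4, 5.3]
gripper_width: 0.252
```

```bash
python3 -m crank '[0,0,0,-0.5,0,0,-1, 0,0,0,-1,0,0,-1, 0,0,0,-1.5,0,0,-1, 0,0,0,-1.5,0,0,-1]'
python3 -m crank '[0,0,0,-0.5,0,0,-1, 0,0,0,-1,0,0,-1, 0,0,0,-1,0,0,-1]'
python3 -m crank '[0,0,0,-0.5,0,0,-1, 0,0,0,-1,0,0,-1, 0,0,0,-1,0,0,-1]'
```

```text
t: 53.95
position: [0.603, -0.0796, 0.0499]
orientation: [-0.672, 0.74, -0.002, -0.002]
wrist_force: [-5.0, -5.2, 5.2]
gripper_width: 0.252
t: 54.2
position: [0.6031, -0.0786, 0.0499]
orientation: [-0.672, 0.74, -0.002, -0.002]
wrist_force: [-4.9, -5.9, 5.2]
gripper_width: 0.251
t: 54.45
position: [0.6032, -0.0775, 0.0499]
orientation: [-0.672, 0.74, -0.002, -0.002]
wrist_force: [-5.0, -5.1, 5.3]
gripper_width: 0.246
```

```bash
python3 -m crank '[0,0,0,-0.5,0,0,-1, 0,0,0,-1,0,0,-1, 0,0,0,-1,0,0,-1]'
python3 -m crank '[0,0,0,-0.5,0,0,-1, 0,0,0,-1,0,0,-1, 0,0,0,-1,0,0,-1]'
python3 -m crank '[0,0,0,-0.5,0,0,-1, 0,0,0,-1,0,0,-1, 0,0,0,-1,0,0,-1]'
```

```text
t: 54.7
position: [0.6032, -0.0771, 0.0499]
orientation: [-0.672, 0.741, -0.002, -0.003]
wrist_force: [-5.4, -7.0, 4.4]
gripper_width: 0.251
t: 54.95
position: [0.6032, -0.0772, 0.0499]
orientation: [-0.672, 0.741, -0.003, -0.003]
wrist_force: [-5.1, -9.1, 4.5]
gripper_width: 0.248
t: 55.2
position: [0.6032, -0.0771, 0.0499]
orientation: [-0.672, 0.741, -0.004, -0.004]
wrist_force: [-6.8, -12.0, 5.7]
gripper_width: 0.249
```

The row has stopped (y steady at −0.0771) while the force climbs 5→12 N. One small extra press, then release.

```bash
python3 -m crank '[0,0,0,-0.5,0,0,-1, 0,0,0,-1,0,0,-1, 0,0,0,-1,0,0,-1, 0,0,0,-1,0,0,-1]'
python3 -m crank '[0,0,0,2.5,0,0,-1, 0,0,0,2.5,0,0,-1, 0,0,0,2.5,0,0,-0.1, 0,0,0,2.5,0,0,-0.1, 0,0,0,2.5,0,0,-0.1, 0,0,0,2.5,0,0,-0.1, 0,0,0,2.5,0,-25,-0.1, 0,0,0,2.5,0,-60,-0.1, 0,0,0,2.5,0,-90,-0.1, 0,0,0,2.5,0,-110,-0.1, 0,0,0,2.5,0,-110,-0.1]'
python3 - <<'E'
from plan import *
plan()
sc=grab_frame("scene");t=grab_frame("top"); cv2.imwrite("pics/t9.png",t)
cv2.imwrite("pics/c9.png",cv2.resize(sc[210:300,220:420],None,fx=4,fy=4,interpolation=cv2.INTER_CUBIC))
E
```

```text
t: 55.53
position: [0.6032, -0.0771, 0.0499]
orientation: [-0.671, 0.741, -0.004, -0.005]
wrist_force: [-6.6, -13.9, 3.7]
gripper_width: 0.246
t: 56.45
position: [0.6078, -0.0742, 0.1641]
orientation: [-0.673, 0.74, -0.004, 0.003]
wrist_force: [0.9, 0.4, -0.0]
gripper_width: 0.449
t 56.45 pos [ 0.6078 -0.0742  0.1641] psi 174.56 tilt 0.61 F [ 0.9  0.4 -0. ] w 0.449
```

View pics/c9.png

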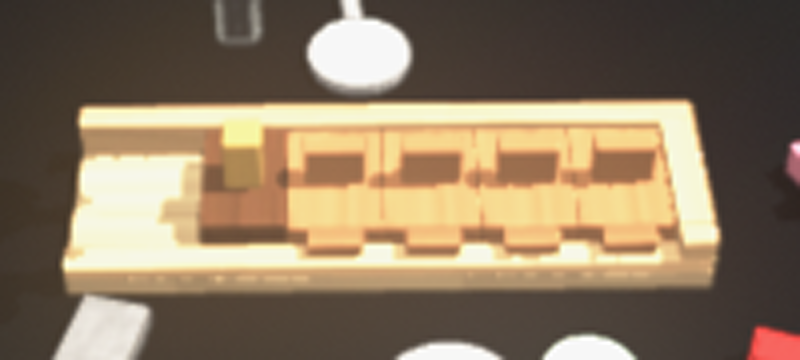

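The row looks closed from jaw to stop. I'll move the arm back for one clear top check.

```bash
python3 -m crank '[0,0,0,0,25,-20,-0.1, 0,0,0,0,55,-40,-0.1, 0,0,0,30,85,-60,-0.1, 0,0,0,60,115,-60,-0.1, 0,0,0,90,140,-60,-0.1, 0,0,0,120,150,-60,-0.1, 0,0,0,150,150,-60,-0.1, 0,0,0,180,150,-60,-0.1, 0,0,0,205,150,-60,-0.1, 0,0,0,220,150,-60,-0.1, 0,0,0,220,150,-60,-0.1, 0,0,0,220,150,-60,-0.1]'
python3 - <<'E'
from plan import *
t=grab_frame("top");cv2.imwrite("pics/t10.png",t);plan()
t0=cv2.imread("pics/top0.png")
a=cv2.resize(t[120:320,100:540],None,fx=1.8,fy=1.8,interpolation=cv2.INTER_CUBIC)
b=cv2.resize(t[205:275,240:400],None,fx=4.95,fy=3.4,interpolation=cv2.INTER_CUBIC)
cv2.imwrite("pics/c10.png",np.vstack([a,b[:, :a.shape[1]]]))
E
```

```text
t: 57.55
position: [0.4327, -0.2779, 0.2167]
orientation: [-0.672, 0.74, 0.002, 0.0]
wrist_force: [-0.4, -0.3, -0.3]
gripper_width: 0.451
t 57.6 pos [ 0.4329 -0.2772  0.2169] psi 174.53 tilt 0.17 F [-0.4 -0.6  1.3] w 0.454
```

View pics/c10.png

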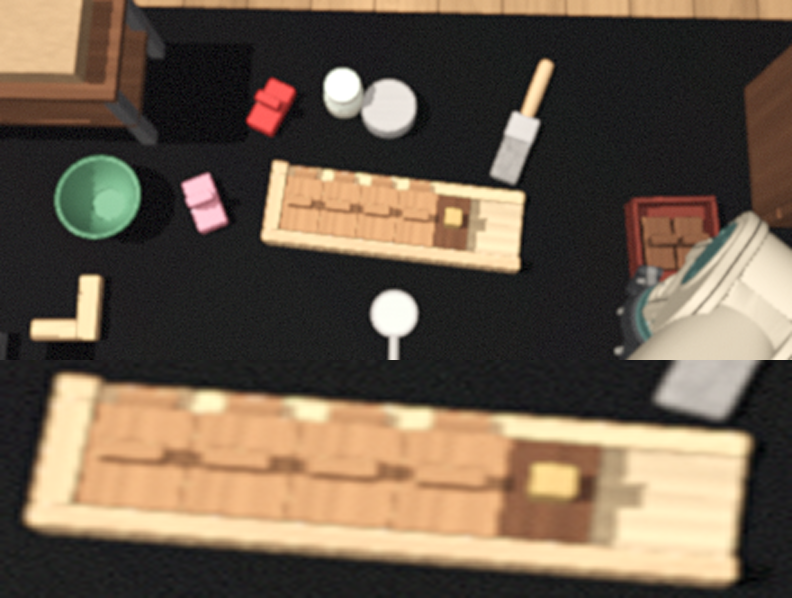

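The row is tight: four tiles butt each other, the stop (crop x≈80) and the jaw (x≈505). Both fillers lie side by side in the box, the bystanders are in place, and the arm is clear. Handing in.

```bash
python3 -m crank '[0,0,0,0,0,0,-0.1, 0,0,0,0,0,0,-0.1, 0,0,0,0,0,0,-0.1, 0,0,0,0,0,0,-0.1]'; python3 -c "
from station import *
print(finish_job())"
```

```text
t: 57.93
position: [0.4335, -0.2776, 0.2181]
orientation: [-0.673, 0.74, 0.0, 0.0]
wrist_force: [-0.4, 0.9, -0.2]
gripper_width: 0.451
the job is handed in; nothing more can be done
None
```

The job is handed in at about 58 s. `finish_job` gives no verdict, so what follows is what I saw and measured.

- **Jaw:** it stood partway up the channel at the start, leaving too little room for four tiles, so I first slid it right back by its post.
- **Fillers:** both dark fillers went into the rosewood box side by side. I left the pink and red look-alikes alone.
- **Tiles:** all four present were seated flat and square, lips over the low wall. The last one was knocked about 3 cm aside mid-run. I caught this on a re-measure with both cameras and picked it up from its new place.
- **Clamping:** I slid the jaw up by its post until the row stopped moving. Wrist force along the channel was about 5–6 N while sliding and about 14 N at the end, well under the 45 N limit. I eased off, let go and backed away.

**Last checks:**
- The final pictures show no visible gap from end stop through the tiles to the jaw. The jaw face sits about 224 mm from the stop, which matches four 56 mm tiles.
- The arm was clear of everything.
- Bystanders showed no visible movement by eye; I did not measure them, and the arm hid corner2 in the last picture.
- No check failed or disagreed.

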